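# Tension two spokes with the spoke key, by counted quarter turns

## Robot

A 7-joint arm with a two-finger parallel gripper is mounted at the origin on a cart in front of the work surface, level with it; the furniture and walls round the work are solid. World frame = base frame: x ahead of the robot, y to its left, z up, the work surface at z = 0. Lengths are in m, angles in rad, forces in N, time in s.
With the tool pointing down it reaches from about 0.425 to 0.875 m from the base axis. Payload 4.7 kg.
Tool frame: the origin (TCP) lies between the finger pads; the fingertips stand ctrl.tip_reach ahead of it and the grasp point (between the pads) lies 5 mm behind it (ctrl.tip_reach is the distance from the TCP to the fingertips, in m); z points along the fingers, y is the direction in which the jaws open and shut (so a half turn about z gives the same grasp; the last joint's range is limited). The gripper opens to 87 mm and grips with 3 to 60 N. Pads are 19 mm wide; open, the fingers measure 117 mm over their backs; the gripper's body (75 mm by 190 mm) begins 51 mm behind the grasp point.
Start: joints at [1.347, 0.321, -0.07, 1.45, 0.023, 1.371, -0.057], TCP at [0.153, -0.632, 0.202] pointing down, gripper open.
Joint ranges: [-2.86, 2.86], [-0.3, 2.09], [-1.38, 1.24], [0.06, 2.45], [-1.56, 4.7], [0.09, 2.05], [-2.69, 2.69]. Speed limits (rad/s): [2.57, 2.57, 3.14, 3.14, 3.14, 3.14, 3.14].

## Interface

Orientations are given as a rotation vector (axis times angle).
In Python, from bench import ctrl gives the robot as it stands.
- The arm moves only by the shell command python3 -m handwheel 'ROWS' [FORCE]. ROWS is JSON, a list of rows, each a list of 7 numbers: the shift along the tool's x, y, z in mm, then the turn, a rotation vector about the tool's x, y, z in rad, then the gripper's target within -1 to 1 (shut at 1, half-way at 0, fully open at -1). In form: [[dx, dy, dz, ax, ay, az, grip], ...]. A call has 1 to 12 rows; each row is the pose to reach, as a shift and turn from the pose commanded when the call began, along the tool's axes at that moment; what a row does not reach only later rows make up. A row lasts 1/8 s, in which the tool goes at most 62.5 mm and 10.7 degrees, less where a joint would pass 70% of its speed; a pose out of reach is approached as far as the arm can. A call with a gripper value outside its range is refused whole. The fingers move at their own pace and stop on an object; FORCE is the grip in N (left out, the last holds). Time passes only in rows, so rows that repeat a pose let the fingers close. It gives the time, the measured TCP pose, the force and the opening at its end, in the units of the state.
- ctrl.get_state(): the state, without advancing time (a new reading comes with each control period).
- ctrl.get_image(name): name is "side" or "top"; returns the picture (480x640x3 uint8, red, green, blue); there is no depth.
- ctrl.camera_model(name): a dict with "mtx" (3x3 intrinsics, pixels), "k1" (the pictures are not rectified: a ray, as slopes to the right and down, at radius r is drawn at 1 + k1 r^2 times it, then the intrinsics apply), "xyz" and "orientation" of the camera in the world. Camera axes: x right, y up, looking along -z (the intrinsics and any distortion apply to the point x, -y, -z); pixel columns grow to the right and rows downward; lengths in m; the calibration is good to about 2 mm. A picture is of the moment at which its call begins. camera_model takes no time and is no camera call.
- ctrl.close_job(): hands the job in, once; it reports no verdict.
The state is a dict: "time": time; "joint_positions": joint angles; "qd": joint speeds; "joint_torque": joint torques, N m; "position": TCP position; "tool_rot": TCP orientation; "ft_force": force on the tool from outside, world axes, zero at the start; "torque": the same for the moment, N m; "grip_width": opening from 0.0 (shut) to 1.0 (fully open).
Only numpy, scipy, OpenCV 4.12 (cv2) and the standard library are available. Lean on these libraries where they do the work, as an engineer would, in place of code of your own. Each camera call takes 0.05 s, during which the arm holds its last target.

## Task

Take the spoke key from its stand and tighten the wheel's draw-spokes in order, clockwise round the rim from the valve stem: the first square nipple exactly one quarter turn clockwise, then the next one exactly two quarter turns clockwise, leaving the other two as they are. The nipples are locked in quarter-turn notches, so seat the key, press it down gently against the spring while you turn (about 10 N is right; never load it with more than 30 N, downward or by forcing a locked nipple), and let the nipple spring up into its notch. Then stand the key back over the post of its stand, let go of it, and leave everything else where it is.

Things in the scene. Friction and masses are not known exactly. Their poses are not given: they have to be found in the camera images.
- fixture: Round dark steel truing fixture, fixed to the table, 232 mm across, base plate 12 mm thick; a small spoked wheel (rim 145 mm across, top 39 mm high) lies flat in it. Origin: centre of its underside, z up. Outside the rim stand four equal upright draw-spokes at 90 deg, 93 mm from the centre: nipple 1 on the fixture's +x, 2 on -y, 3 on -x, 4 on +y (clockwise from above).
- valve (a point): Top of the valve stem, an upright black rubber stub 14 mm thick with a 9 mm steel pin on top, 56 mm above the table, just inside the rim, 52 mm from the fixture's centre, 25 deg counterclockwise of nipple 1 (between nipples 4 and 1, nearer to 1). Nipple 1 is thus the first one clockwise from it.
- post_1 (a point): Point on the vertical axis of nipple 1 (the first), at the top of the base plate, 12 mm above the table. Above it a dark steel cup, 40 mm across, and out of it the brass square nipple: head 14 mm square, 27 mm tall, with a 2.5 mm chamfer. All four are alike. Each head's top stands between 61 and 79 mm above the table, differently each time and not measured: feel for it.
- post_2 (a point): The same point of nipple 2 (the next one clockwise). Springs, alike in all four: a nipple yields downward from about 4 N on, then 1.2 N per mm, to a hard stop at 7 mm (12 N). Up, a lug locks it in one of four notches 90 deg apart, with 0.17 rad of play either way.
- post_3 (a point): The same point of nipple 3, to be left alone. Any nipple pressed down by more than 4 mm (9 N) turns freely against 0.035 N m of friction; released within the play of a notch it springs up and is locked again; it does not turn back by itself.
- post_4 (a point): The same point of nipple 4, to be left alone.
- key: Spoke key, loose, 0.14 kg, 72 mm tall, upright over the post of its stand. Origin: centre of its lower mouth, z up. Steel socket 23.5 mm square outside, 16.5 mm inside, 18 mm deep: 1.25 mm (0.2 rad) of play on a nipple. Then a stem 12 mm thick; from 40 to 72 mm a black wing to grip, 12 mm thick along the key's y, 44 mm wide along its x. The socket's flats are along the key's x and y.
- key_stand: Key stand, fixed: dark steel plate 60x60x12 mm with an upright round post 12 mm thick, 14 mm tall, with a pointed top, in its middle. Origin: centre of the underside, z up. The key's mouth rests on the plate, 12 mm above the origin, at any yaw.
- nipple_1 (a joint): Angle of nipple 1, rad, grows clockwise seen from above; at 0 its flats are along the fixture's x and y; at the start it is within 0.1 of 0.
- nipple_2 (a joint): Angle of nipple 2, rad, grows clockwise seen from above; at 0 its flats are along the fixture's x and y; at the start it is within 0.1 of 0.
- nipple_3 (a joint): Angle of nipple 3, rad, grows clockwise seen from above; at 0 its flats are along the fixture's x and y; at the start it is within 0.1 of 0.
- nipple_4 (a joint): Angle of nipple 4, rad, grows clockwise seen from above; at 0 its flats are along the fixture's x and y; at the start it is within 0.1 of 0.
- flux_tin: Bystander: round green tin, 75 mm across, 48 mm high, light lid; origin at the centre of its underside. Leave it alone.
- offcut_2: Bystander: tube offcut 44 mm across, 90 mm long, lying along its y; origin at the centre of its underside. Leave it alone.
- offcut_3: Bystander: thin tube offcut 19 mm across, 150 mm long, lying along its y; origin at the centre of its underside. Leave it alone.
- dropout_1: Bystander: small milled steel plate 44x80x8 mm, lying flat; origin at the centre of its underside. Leave it alone.
- mug: Bystander: blue-grey mug 80 mm across, 92 mm high; origin at the centre of its underside. Leave it alone.
There are look-alikes about, which are no part of the job. What is shaped like the key_stand but orange is not meant. Leave any purple look-alike of the key alone.

How it is judged:
On the way, in this order (a step that is already met when the one before it is completed fails the run):
1. the first nipple is turned one quarter turn clockwise, the next one not yet (value of joint nipple_1 between 1.3508 and 1.7908 rad and value of joint nipple_2 between -0.27 and 0.27 rad), for 0.2 s.
2. the second nipple is turned two quarter turns clockwise (value of joint nipple_2 between 2.9216 and 3.3616 rad and value of joint nipple_1 between 1.3508 and 1.7908 rad), for 0.2 s.
3. the key stands over the post of its stand again (horizontal distance between key and key_stand below 0.006 m and z of key in the frame of key_stand below 0.016 m and angle between key's own z axis and vertical below 0.1 rad), for 0.2 s.
At the end, for the whole second after the job is handed in: Nipple 1 stands at one quarter turn and nipple 2 at two quarter turns clockwise (each within 0.22 rad), nipples 3 and 4 are unturned (within 0.22 rad), and the key stands at rest, upright within 0.1 rad, over the post of its stand (within 6 mm sideways, mouth on the plate to 4 mm) (all of step 2 and all of step 3 and value of joint nipple_3 between -0.22 and 0.22 rad and value of joint nipple_4 between -0.22 and 0.22 rad and linear speed of key below 0.02 m/s); the robot touches nothing.
It fails at once if the key bears on the fixture or a nipple with more than 30 N (contact force between key and fixture above 30 N).
It fails at once if the robot itself (not the key) presses on the fixture, the wheel or a nipple with more than 3 N (contact force between any of the fingers, the arm and fixture above 3 N).
It fails at once if a nipple is turned too far, or backward ((value of joint nipple_1 below -0.4 rad or value of joint nipple_1 above 1.9708 rad) or (value of joint nipple_2 below -0.4 rad or value of joint nipple_2 above 3.5416 rad)).
It fails at once if nipple 3 or 4 is turned ((value of joint nipple_3 below -0.4 rad or value of joint nipple_3 above 0.4 rad) or (value of joint nipple_4 below -0.4 rad or value of joint nipple_4 above 0.4 rad)).
It fails at once if a bystander is moved by more than 30 mm (distance of any of flux_tin, offcut_2, offcut_3, dropout_1, mug from where it was at the start of the episode above 0.03 m).
It also fails if it takes over 72 s, if anything falls off the work surface, if the arm or the gripper's body presses on something with over 40 N, if the wrist force passes 120 N, or if a joint passes its speed limit or range.

## Working session

There is one attempt and no reset: what is moved stays moved. The work goes in short steps, Python scripts to look and compute and a shell command to move; the robot and the scene stay as the last step left them, time stands still between calls to the robot, and variables do not carry over. Pictures are saved under pics/ and viewed, and the job is handed in when it is done.

```bash
ls -la; mkdir -p pics; python3 - <<'E'
from bench import ctrl
import cv2,numpy as np
np.set_printoptions(precision=4,suppress=True)
for n in("side","top"):
    cv2.imwrite(f"pics/{n}0.png",ctrl.get_image(n)[:,:,::-1]); print(n,ctrl.camera_model(n))
print(ctrl.get_state(),ctrl.tip_reach)
E
```

```text
total 12
drwxr-xr-x  3 agent agent 4096 Dec  7 03:23 .
drwxr-xr-x 23 root  root  4096 Dec  7 03:23 ..
drwxr-xr-x  2 agent agent 4096 Dec  7 03:23 pics
side {'mtx': array([[548.5944,   0.    , 314.1445],
       [  0.    , 548.5944, 236.7508],
       [  0.    ,   0.    ,   1.    ]]), 'k1': -0.11713160873230302, 'xyz': array([0.5362, 1.0966, 0.7722]), 'orientation': array([0.0373, 1.3489, 2.7958])}
top {'mtx': array([[470.8815,   0.    , 315.4998],
       [  0.    , 470.8815, 237.6706],
       [  0.    ,   0.    ,   1.    ]]), 'k1': -0.0936476354369188, 'xyz': array([0.4019, 0.2604, 1.0422]), 'orientation': array([ 0.0505, -0.1013, -1.5393])}
{'time': 0.1, 'joint_positions': array([ 1.3471,  0.3217, -0.0701,  1.4515,  0.0226,  1.3708, -0.0569]), 'qd': array([ 0.0003, -0.0012,  0.0018, -0.0039,  0.0002,  0.001 ,  0.0005]), 'joint_torque': array([ -0.0002, -49.2573,  -0.4059, -31.3401,  -0.0641,   0.0394,
         0.0001]), 'position': array([ 0.1529, -0.6312,  0.2009]), 'tool_rot': array([-3.1178, -0.3724,  0.0004]), 'ft_force': array([ 0.6836, -0.7506, -0.1798]), 'torque': array([ 0.0231, -0.0158, -0.0042]), 'grip_width': 1.0026319268135075} 0.014
```

View pics/top0.png

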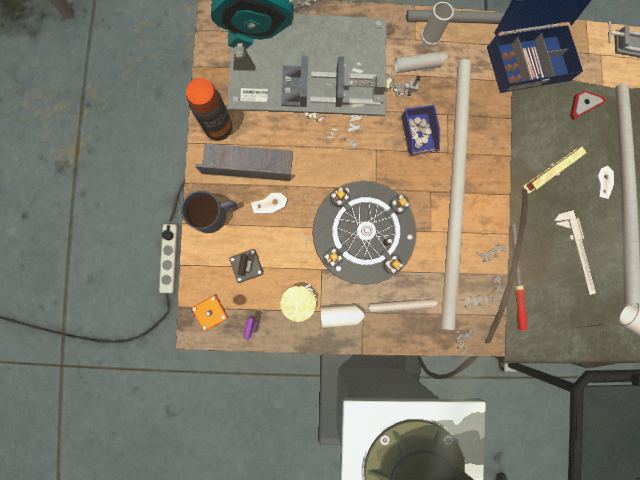

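View pics/side0.png

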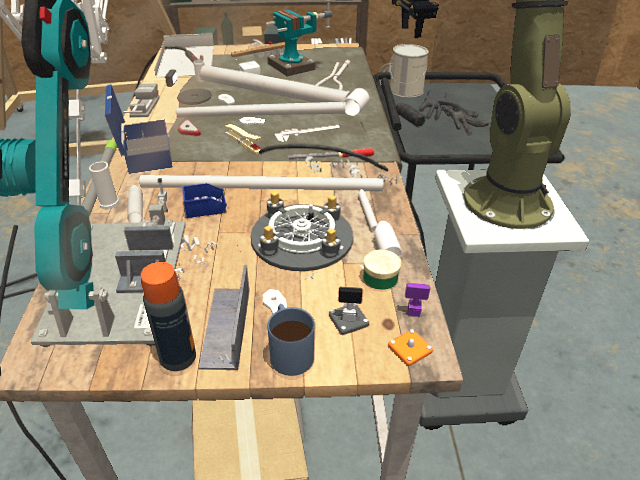

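```bash
cat > h.py <<'E'
from bench import ctrl
import cv2,numpy as np
from scipy.spatial.transform import Rotation as R
np.set_printoptions(precision=4,suppress=True)
def proj(n,P):
    m=ctrl.camera_model(n);P=np.atleast_2d(P)
    c=(P-m["xyz"])@R.from_rotvec(m["orientation"]).as_matrix()
    s=np.c_[c[:,0],-c[:,1]]/(-c[:,2:3]); r2=(s**2).sum(1,keepdims=True)
    s=s*(1+m["k1"]*r2); K=m["mtx"]; return s@K[:2,:2].T+K[:2,2]
def ray(n,uv):
    m=ctrl.camera_model(n);K=m["mtx"]
    d=(np.array(uv,float)-K[:2,2])/K[0,0]; s=d.copy()
    for _ in range(30): s=d/(1+m["k1"]*(s@s))
    v=R.from_rotvec(m["orientation"]).apply([s[0],-s[1],-1]); return m["xyz"],v/np.linalg.norm(v)
def atz(n,uv,z):
    o,v=ray(n,uv); return o+v*(z-o[2])/v[2]
def crop(src,dst,x,y,w,h,f):
    im=cv2.imread(src)[y:y+h,x:x+w]; im=cv2.resize(im,None,fx=f,fy=f,interpolation=cv2.INTER_CUBIC)
    st=10
    for a in range(x-x%st+st,x+w,st): cv2.putText(im,str(a),(int((a-x)*f),8),0,.3,(0,0,255),1);cv2.line(im,(int((a-x)*f),10),(int((a-x)*f),16),(0,0,255),1)
    for a in range(y-y%st+st,y+h,st): cv2.putText(im,str(a),(0,int((a-y)*f)),0,.3,(0,0,255),1);cv2.line(im,(22,int((a-y)*f)),(28,int((a-y)*f)),(0,0,255),1)
    cv2.imwrite(dst,im)
E
python3 - <<'E'
from h import *
crop("pics/top0.png","pics/t1.png",305,172,120,120,5)
crop("pics/top0.png","pics/t2.png",180,235,140,110,5)
crop("pics/side0.png","pics/s1.png",240,180,130,100,6)
crop("pics/side0.png","pics/s2.png",310,270,140,100,5)
E
```

```text
(no output)
```

View pics/t1.png

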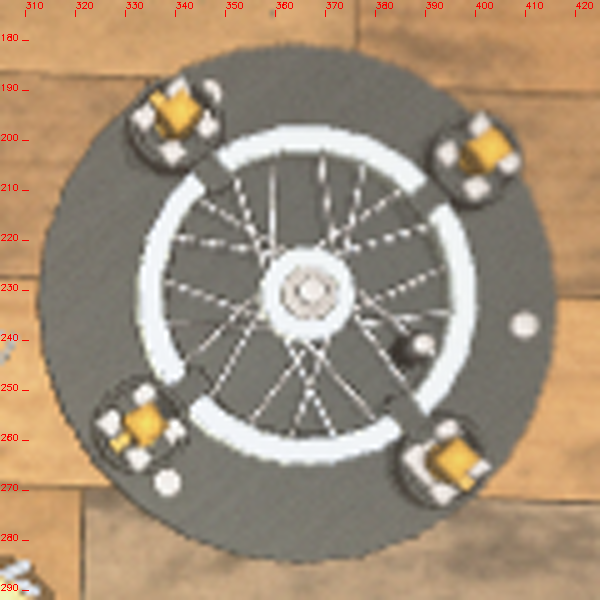

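View pics/t2.png

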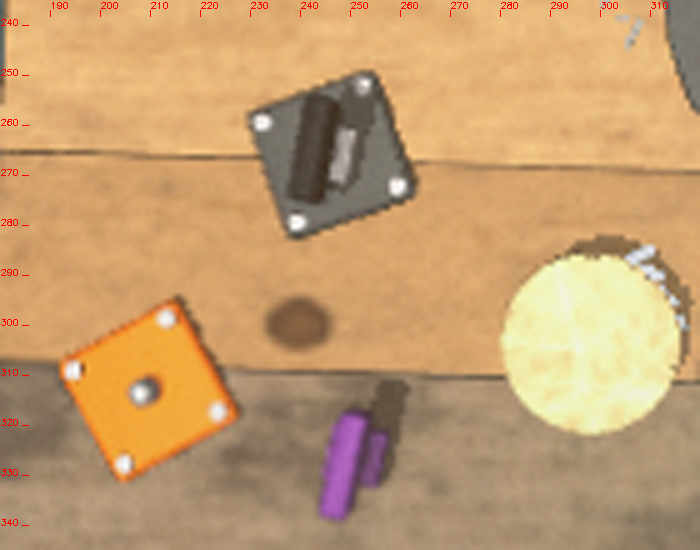

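View pics/s1.png

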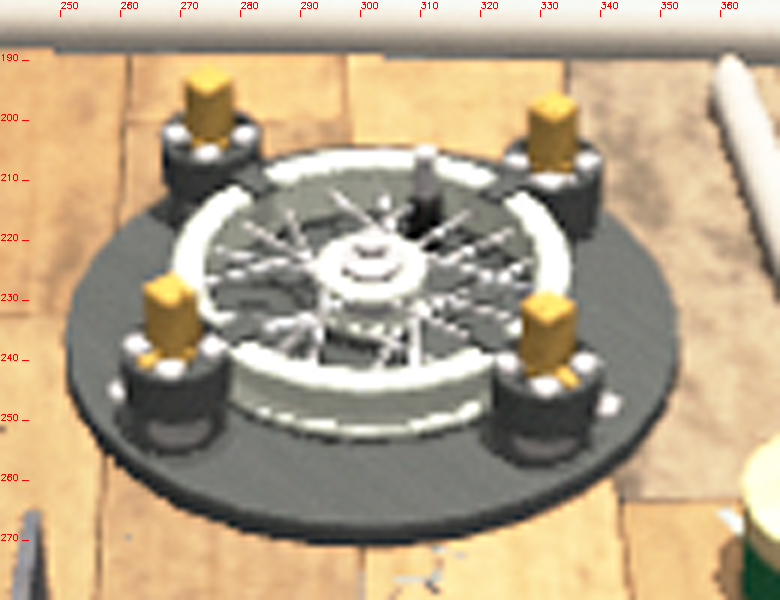

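View pics/s2.png

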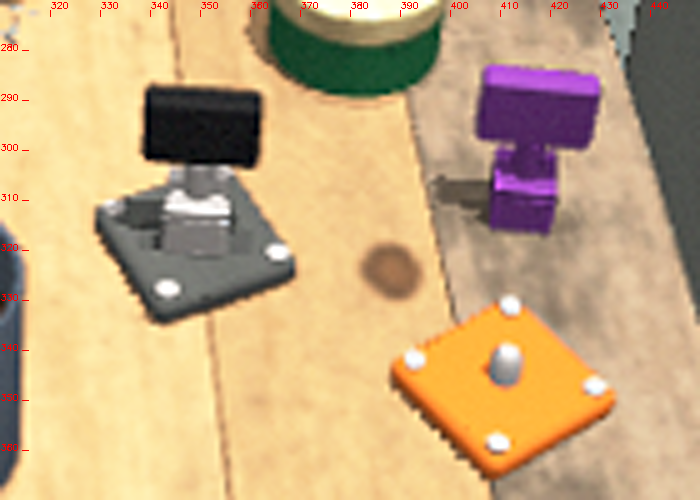

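```bash
cat > fit.py <<'E'
from h import *
from scipy.optimize import least_squares, minimize
top=cv2.imread("pics/top0.png"); side=cv2.imread("pics/side0.png")
IM={"top":top,"side":side}
def samp(n,uv):
    g=cv2.cvtColor(IM[n],cv2.COLOR_BGR2LAB).astype(np.float32)
    return cv2.remap(g,uv[:,0].astype(np.float32).reshape(-1,1),uv[:,1].astype(np.float32).reshape(-1,1),cv2.INTER_LINEAR)[:,0]
def edgescore(n,Pin,Pout):
    return np.linalg.norm(samp(n,proj(n,Pin))-samp(n,proj(n,Pout)),axis=1).clip(0,40).mean()
def circ(n):
    a=np.linspace(0,2*np.pi,180,endpoint=False);d=np.c_[np.cos(a),np.sin(a),0*a]
    def f(p):
        c=np.array([p[0],p[1],0.012]);return -edgescore(n,c+d*.1135,c+d*.1185)
    c0=atz(n,(365,232) if n=="top" else (302,237),0.012)
    g=[(f(c0[:2]+[i,j]),i,j) for i in np.arange(-.02,.021,.002) for j in np.arange(-.02,.021,.002)]
    b=min(g);r=minimize(f,c0[:2]+np.array(b[1:]),method="Nelder-Mead",options=dict(initial_simplex=(c0[:2]+np.array(b[1:]))+np.array([[0,0],[.002,0],[0,.002]])))
    print(n,"fixture",r.x,r.fun)
for n in IM: circ(n)
def sq(n,uv,half):
    t=np.linspace(-.9,.9,30);o=np.ones(30)
    e=np.r_[np.c_[t,o,o*0,o],np.c_[t,-o,o*0,-o],np.c_[o,t,o,o*0],np.c_[-o,t,-o,o*0]]
    def f(p):
        c=np.array([p[0],p[1],0]);Rz=R.from_euler("z",p[2]).as_matrix()
        P=np.c_[e[:,:2]*half,0*e[:,0]+.012];N=np.c_[e[:,2:],0*e[:,0]]
        return -edgescore(n,(P-N*.002)@Rz.T+c,(P+N*.002)@Rz.T+c)
    c0=atz(n,uv,0.012)
    b=min((f([c0[0]+i,c0[1]+j,y]),c0[0]+i,c0[1]+j,y) for i in np.arange(-.01,.011,.002) for j in np.arange(-.01,.011,.002) for y in np.arange(0,1.57,.1))
    x=np.array(b[1:]);r=minimize(f,x,method="Nelder-Mead",options=dict(initial_simplex=x+np.array([[0,0,0],[.002,0,0],[0,.002,0],[0,0,.1]])))
    print(n,"stand",r.x,r.fun)
sq("top",(246,266),.03); sq("side",(349,312),.03)
E
python3 fit.py; python3 - <<'E'
from h import *
# rough
for nm,uv in dict(n1=(395,264),n2=(333,257),n3=(340,195),n4=(401,202)).items(): print(nm,atz("top",uv,.07))
print("valve",atz("top",(388,241),.056),"mug",atz("top",(205,210),.09),"tin",atz("top",(298,303),.048),"purple",atz("top",(248,328),.072))
print(atz("side",(310,206),.056),"hub",atz("top",(366,231),.03))
print("offcut",atz("top",(342,316),.03))
E
```

```text
top fixture [0.519  0.1207] -37.981136322021484
side fixture [0.5178 0.1263] -36.018192291259766
n1 [0.4472 0.0631 0.07  ]
n2 [0.458  0.1928 0.07  ]
n3 [0.5886 0.1813 0.07  ]
n4 [0.5784 0.0518 0.07  ]
valve [0.4962 0.0759 0.056 ] mug [0.5446 0.4578 0.09  ] tin [0.3605 0.2623 0.048 ] purple [0.3079 0.3624 0.072 ]
[0.4971 0.0848 0.056 ] hub [0.519  0.1196 0.03  ]
offcut [0.3346 0.1676 0.03  ]Traceback (most recent call last):
  File "fit.py", line 30, in <module>
    sq("top",(246,266),.03); sq("side",(349,312),.03)
    ~~^^^^^^^^^^^^^^^^^^^^^
  File "fit.py", line 27, in sq
    b=min((f([c0[0]+i,c0[1]+j,y]),c0[0]+i,c0[1]+j,y) for i in np.arange(-.01,.011,.002) for j in np.arange(-.01,.011,.002) for y in np.arange(0,1.57,.1))
  File "fit.py", line 27, in <genexpr>
    b=min((f([c0[0]+i,c0[1]+j,y]),c0[0]+i,c0[1]+j,y) for i in np.arange(-.01,.011,.002) for j in np.arange(-.01,.011,.002) for y in np.arange(0,1.57,.1))
           ~^^^^^^^^^^^^^^^^^^^^^
  File "fit.py", line 25, in f
    return -edgescore(n,(P-N*.002)@Rz.T+c,(P+N*.002)@Rz.T+c)
            ~~~~~~~~~^^^^^^^^^^^^^^^^^^^^^^^^^^^^^^^^^^^^^^^
  File "fit.py", line 9, in edgescore
    return np.linalg.norm(samp(n,proj(n,Pin))-samp(n,proj(n,Pout)),axis=1).clip(0,40).mean()
                                 ~~~~^^^^^^^
  File "h.py", line 6, in proj
    m=ctrl.camera_model(n);P=np.atleast_2d(P)
ValueError: time passes only in moves, steps and waits
```

```bash
python3 - <<'E'
s=open('h.py').read()
s=s.replace("def proj","CM={n:ctrl.camera_model(n) for n in('side','top')}\ndef proj").replace('m=ctrl.camera_model(n);','m=CM[n];')
open('h.py','w').write(s)
s=open('fit.py').read()
s=s.replace("c=np.array([p[0],p[1],0.012]);return","c=np.array([p[0],p[1],0]);z=np.where((d[:,:2]*(CM[n]['xyz'][:2]-c[:2])).sum(1)-.1160>0,0,.012);c=np.c_[c[0]+0*z,c[1]+0*z,z];return")
s=s.replace("return -edgescore(n,(P-N","N2=N@Rz.T;W=P@Rz.T+c;P[:,2]=np.where(((CM[n]['xyz']-W)*N2).sum(1)>0,0,.012);return -edgescore(n,(P-N")
open('fit.py','w').write(s)
E
python3 fit.py
```

```text
top fixture [0.5193 0.1207] -38.070594787597656
side fixture [0.5175 0.1264] -36.75421142578125
top stand [0.4371 0.3791 0.3919] -39.890480041503906
side stand [0.4361 0.3848 0.3897] -38.63987350463867
```

```bash
cat > fit2.py <<'E'
from h import *
from scipy.optimize import differential_evolution as DE, minimize
IM={"top":cv2.imread("pics/top0.png"),"side":cv2.imread("pics/side0.png")}
C={"top":np.array([.5193,.1207]),"side":np.array([.5175,.1264])}
# brassness
def brass(im):
    l=cv2.cvtColor(im,cv2.COLOR_BGR2LAB).astype(np.float32)
    return ((l[...,2]-128)).clip(0,60)
for n,im in IM.items():
    b=brass(im); print(n,b[(226 if n=="top" else 225),(345 if n=="top" else 280)])
    x,y,w,h=(305,172,120,120) if n=="top" else (240,180,130,100)
    cv2.imwrite(f"pics/br_{n}.png",cv2.resize((b[y:y+h,x:x+w]*4).clip(0,255).astype(np.uint8),None,fx=4,fy=4))
E
python3 fit2.py
```

```text
top 4.0
side 0.0
```

View pics/br_top.png

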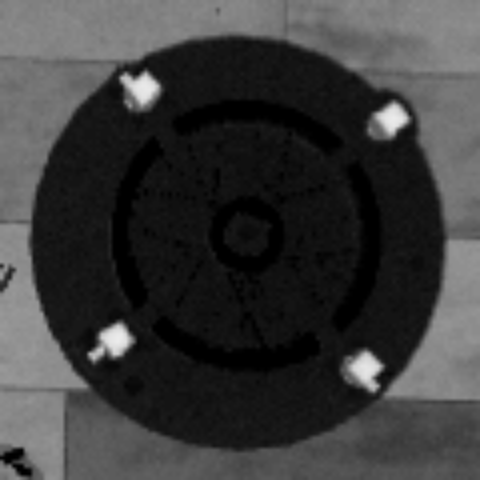

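View pics/br_side.png

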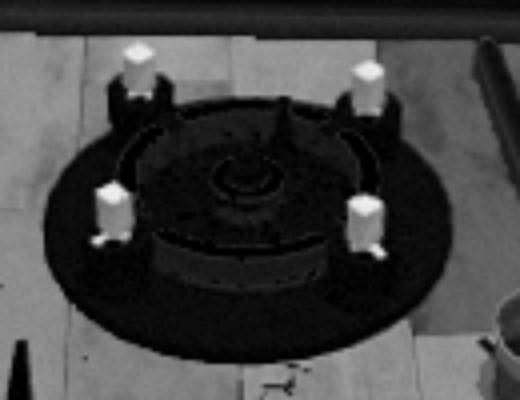

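```bash
cat > fit2.py <<'E'
from h import *
from scipy.optimize import minimize
IM={"top":cv2.imread("pics/top0.png"),"side":cv2.imread("pics/side0.png")}
C={"top":np.array([.5193,.1207]),"side":np.array([.5175,.1264])}
S=8
def brass(im):
    l=cv2.cvtColor(im,cv2.COLOR_BGR2LAB).astype(np.float32)
    return ((l[...,2]-128-22)/25).clip(0,1)
B={n:brass(i) for n,i in IM.items()}
def box(x0,x1,y0,y1,z0,z1): return np.array([[x,y,z] for x in(x0,x1) for y in (y0,y1) for z in (z0,z1)])
def cost1(n,k,c,yaw,h,dbg=False):
    ang=yaw-k*np.pi/2
    Rz=R.from_euler("z",ang).as_matrix(); o=np.r_[c,0]+Rz@[.093,0,0]
    u0=np.round(proj(n,o+[0,0,.065])[0]).astype(int)-14
    m=np.zeros((28*S,28*S),np.uint8)
    for z0,z1,a in((h-.027,h-.0025,.007),(h-.0025,h,.0045)):
        pass
    P=np.r_[box(-.007,.007,-.007,.007,h-.027,h-.0025),box(-.0048,.0048,-.0048,.0048,h-.001,h)]
    L=box(.007,.013,-.0025,.0025,h-.027,h-.022)
    for Q in ((P,L) if n=="top" else (P,)):
        p=proj(n,o+Q@Rz.T); hull=cv2.convexHull((((p-u0+.5)*S)).astype(np.float32))
        cv2.fillConvexPoly(m,np.round(hull*16).astype(np.int32),255,shift=4)
    r=cv2.resize(m,(28,28),interpolation=cv2.INTER_AREA)/255.
    b=B[n][u0[1]:u0[1]+28,u0[0]:u0[0]+28].copy()
    # limit to near window
    W=cv2.dilate((r>0).astype(np.uint8),np.ones((5,5)))
    if dbg: return r,b
    return (((r-b)**2)*W).sum()
def tot(p,ns=("top","side")):
    s=0
    for n in ns:
        off=p[5:7] if n=="top" else p[7:9]
        for k in range(4): s+=cost1(n,k,C[n]+off,p[0],p[1+k])
    return s
if __name__=="__main__":
    v=[.4962,.0759]-C["top"]; yaw0=np.arctan2(v[1],v[0])-np.radians(25); print("yaw from valve",yaw0)
    best=None
    for d in(-.06,0,.06):
        x=np.r_[yaw0+d,[.070]*4,[0]*4]
        r=minimize(tot,x,method="Powell",options=dict(maxiter=30,xtol=1e-5,ftol=1e-6),bounds=[(x[0]-.2,x[0]+.2)]+[(.058,.082)]*4+[(-.008,.008)]*4)
        print(r.x,r.fun)
        if best is None or r.fun<best.fun: best=r
    for n,s in(("top",5),("side",7)):
        for k in range(4): 
            Rz=R.from_euler("z",best.x[0]-k*np.pi/2).as_matrix();print(n,k+1,C[n]+best.x[s:s+2]+(Rz@[.093,0,0])[:2])
E
python3 fit2.py
```

```text
yaw from valve -2.4831979701162403
[-2.4395  0.0728  0.0753  0.0765  0.0819  0.0004 -0.0003  0.0009 -0.0004] 225.41583052942775
[-2.4465  0.0709  0.0749  0.0762  0.0814  0.0003 -0.0003  0.0012 -0.0008] 228.63072941968443
[-2.4353  0.0706  0.0745  0.0764  0.0815  0.0008 -0.0002  0.0007 -0.0014] 223.0380951236843
top 1 [0.4494 0.0601]
top 2 [0.4598 0.1912]
top 3 [0.5909 0.1808]
top 4 [0.5805 0.0497]
side 1 [0.4474 0.0646]
side 2 [0.4578 0.1957]
side 3 [0.5889 0.1853]
side 4 [0.5785 0.0542]
```

```bash
cat > fit3.py <<'E'
from h import *
from scipy.optimize import minimize
from fit2 import box
top=cv2.imread("pics/top0.png");S=8
g=top.max(2).astype(float); x,y,w=225,245,36
print(g[262:268:2,232:256].astype(int))
D=((75-g)/25).clip(0,1)[y:y+w,x:x+w]
def f(p,n="top"):
    Rz=R.from_euler("z",p[2]).as_matrix();P=box(-.022,.022,-.006,.006,.052,.084)@Rz.T+[p[0],p[1],0]
    q=cv2.convexHull(((proj(n,P)-[x,y]+.5)*S).astype(np.float32));m=np.zeros((w*S,w*S),np.uint8)
    cv2.fillConvexPoly(m,np.round(q*16).astype(np.int32),255,shift=4)
    r=cv2.resize(m,(w,w),interpolation=cv2.INTER_AREA)/255.
    W=cv2.dilate((r>0).astype(np.uint8),np.ones((5,5)));return ((r-D)**2*W).sum()
for a in(-.3,-.15,0):
    x0=np.array([.437,.379,a]);r=minimize(f,x0,method="Nelder-Mead",options=dict(initial_simplex=x0+np.array([[0,0,0],[.003,0,0],[0,.003,0],[0,0,.1]])));print(r.x,r.fun)
E
python3 fit3.py
python3 - <<'E'
from h import *
a=atz("top",(242,253.6),.084);b=atz("top",(237.6,274.6),.084);print(a,b,np.arctan2(*(a-b)[1::-1]),np.linalg.norm(a-b))
R0=R.from_rotvec(ctrl.get_state()['tool_rot']);print(R0.as_matrix())
E
```

```text
[[116 119 117 121 120 118 120  85  74  79  83  87  75  65  63 127 170 174
  175 107  94 113 122 123]
 [110 118 119 116 118 118 119  83  76  85  85  83  72  66  71 125 164 173
  124  95  90 119 122 121]
 [102 113 118 119 119 117 105  82  77  85  82  79  67  67  85 143 168 188
  112  90  92 118 123 121]]
[ 0.4372  0.3703 -0.136 ] 134.65939500192235
[0.4337 0.3759 0.0378] 131.4644096885813
[0.4375 0.3761 0.0298] 132.00969842368318
[0.4584 0.3791 0.084 ] [0.4155 0.3863 0.084 ] -0.16481163263686976 0.043437247274510996
[[ 0.9719  0.2355 -0.0005]
 [ 0.2356 -0.9719  0.0016]
 [-0.0001 -0.0017 -1.    ]]
```

```bash
sed -i 's|((75-g)/25)|((98-g)/14)|' fit3.py; python3 fit3.py|tail -3
```

```text
[ 0.437   0.379  -0.1488] 11.49498732826464
[ 0.4369  0.379  -0.1457] 11.458682610299022
[ 0.437   0.379  -0.1566] 11.449623849539815
```

```bash
cat > plan.py <<'E'
from h import *
def rows(wp):
    """wp: list of (x,y,z,psi) world; prints rows relative to present pose"""
    s=ctrl.get_state(); R0=R.from_rotvec(s['tool_rot'])
    for x,y,z,psi in wp:
        T=R.from_matrix(np.array([[np.cos(psi),np.sin(psi),0],[np.sin(psi),-np.cos(psi),0],[0,0,-1]]))
        d=R0.inv().apply(np.array([x,y,z])-s['position'])*1000; a=(R0.inv()*T).as_rotvec()
        print(d.round(1),a.round(3))
def psi():
    m=R.from_rotvec(ctrl.get_state()['tool_rot']).as_matrix();return np.arctan2(m[1,0],m[0,0])
E
python3 - <<'E'
from plan import *
t=np.linspace(0,1,12)[1:]
# first half: az -1.333 -> -0.25
rows([(r*np.cos(a),r*np.sin(a),z,p) for r,a,z,p in zip(np.linspace(.65,.62,12)[1:],np.linspace(-1.333,-.3,12)[1:],np.r_[.23,.26,.29,[.30]*8],np.linspace(.238,1.75,12)[1:])])
E
```

```text
[ 60.8  -5.1 -29.1] [-0.002 -0.    -0.138]
[120.4 -16.4 -59.1] [-0.002 -0.    -0.275]
[178.5 -33.1 -89.1] [-0.002 -0.    -0.413]
[234.5 -55.1 -99. ] [-0.002 -0.    -0.55 ]
[288.  -82.2 -99. ] [-0.002 -0.    -0.687]
[ 338.5 -114.   -98.9] [-0.002 -0.001 -0.825]
[ 385.6 -150.2  -98.9] [-0.002 -0.001 -0.962]
[ 428.8 -190.6  -98.8] [-0.002 -0.001 -1.1  ]
[ 467.9 -234.6  -98.8] [-0.002 -0.001 -1.237]
[ 502.6 -281.9  -98.7] [-0.001 -0.001 -1.375]
[ 532.5 -332.1  -98.6] [-0.001 -0.001 -1.512]
```

```bash
python3 -m handwheel '[[50,-4,-30,0,0,-0.13,-1],[110,-15,-60,0,0,-0.26,-1],[165,-30,-90,0,0,-0.4,-1],[220,-50,-99,0,0,-0.53,-1],[273,-74,-99,0,0,-0.66,-1],[322,-103,-99,0,0,-0.79,-1],[370,-137,-99,0,0,-0.92,-1],[413,-175,-99,0,0,-1.05,-1],[453,-217,-99,0,0,-1.18,-1],[489,-263,-99,0,0,-1.31,-1],[520,-312,-99,0,0,-1.44,-1],[532,-332,-99,0,0,-1.51,-1]]'
python3 - <<'E'
from plan import *
s=ctrl.get_state();print(s['joint_positions'],psi(),s['position'])
rows([(r*np.cos(a),r*np.sin(a),.30,p) for r,a,p in zip(np.linspace(.62,.579,12)[1:],np.linspace(-.3,.715,12)[1:],np.linspace(1.75,2.987,12)[1:])])
E
```

```text
time: 1.6
position: [0.5929, -0.1785, 0.3007]
tool_rot: [-2.005, -2.417, -0.002]
ft_force: [-0.8, -0.9, 0.1]
grip_width: 1.002
[ 0.716   0.2779 -0.5898  1.3531  0.1514  1.5561  0.3281] 1.7569628715895513 [ 0.5929 -0.1785  0.3007]
[48.7 19.5  0.8] [ 0.    -0.002 -0.105]
[103.2  35.3   0.9] [ 0.001 -0.002 -0.218]
[158.7  45.9   1. ] [ 0.001 -0.002 -0.33 ]
[214.5  51.3   1.1] [ 0.001 -0.002 -0.443]
[270.3  51.6   1.2] [ 0.001 -0.002 -0.555]
[325.5  46.7   1.3] [ 0.001 -0.002 -0.668]
[379.7  36.7   1.4] [ 0.001 -0.002 -0.78 ]
[432.4  21.9   1.5] [ 0.001 -0.001 -0.893]
[483.1   2.4   1.6] [ 0.001 -0.001 -1.005]
[531.6 -21.5   1.6] [ 0.001 -0.001 -1.118]
[577.3 -49.7   1.7] [ 0.001 -0.001 -1.23 ]
```

```bash
python3 -m handwheel '[[49,19,1,0,0,-0.1,-1],[103,35,1,0,0,-0.22,-1],[158,46,1,0,0,-0.33,-1],[214,51,1,0,0,-0.44,-1],[270,52,1,0,0,-0.56,-1],[325,47,1,0,0,-0.67,-1],[380,37,1,0,0,-0.78,-1],[432,22,1,0,0,-0.89,-1],[483,2,1,0,0,-1.0,-1],[532,-21,1,0,0,-1.12,-1],[577,-50,2,0,0,-1.23,-1],[577,-50,2,0,0,-1.23,-1]]'
python3 - <<'E'
from plan import *
s=ctrl.get_state();print(s['joint_positions'],psi(),s['position'])
rows([(.437,.379,.2,2.987),(.437,.379,.072,2.987)])
for n in("side","top"):
    cv2.imwrite(f"pics/{n}1.png",ctrl.get_image(n)[:,:,::-1])
    print(proj(n,s['position']+[0,0,-.014]))
E
```

```text
time: 3.1
position: [0.4369, 0.3791, 0.2991]
tool_rot: [-0.243, -3.131, -0.001]
ft_force: [1.1, -0.3, 0.0]
grip_width: 1.0
[ 0.0972  0.2732 -1.0448  1.4491  0.2344  1.5529  0.4807] 2.9867329756186884 [0.4369 0.3791 0.2991]
[-0.2 -0.1 99.1] [ 0.001 -0.001 -0.   ]
[ -0.3  -0.2 227.1] [ 0.001 -0.001 -0.   ]
[[355.165  194.3524]]
[[226.2787 259.1025]]
```

View pics/side1.png

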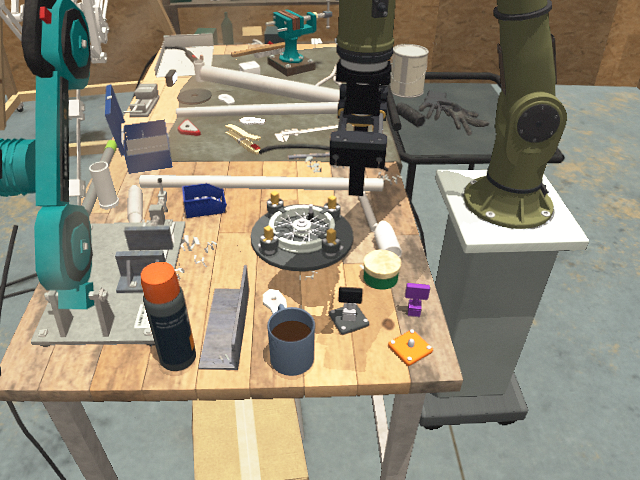

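View pics/top1.png

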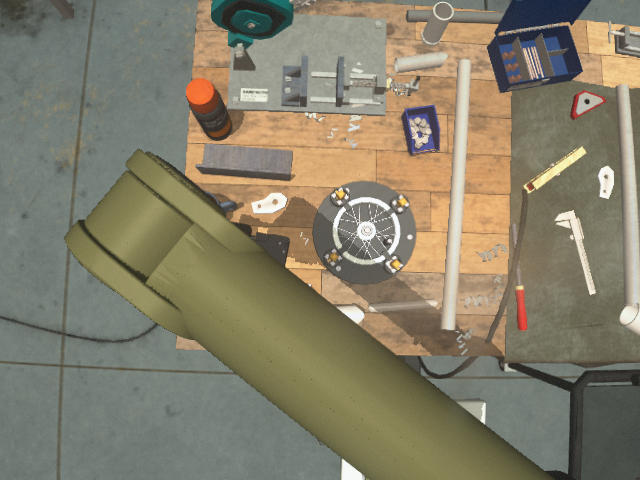

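```bash
python3 - <<'E'
from h import *
crop("pics/side1.png","pics/s3.png",320,120,80,100,7)
s=ctrl.get_state();Rt=R.from_rotvec(s['tool_rot'])
for y in(-.0585,-.0435,.0435,.0585):
    print(y,proj("side",s['position']+Rt.apply([[-.0095,y,.014],[.0095,y,.014]])).round(1).tolist())
E
```

```text
-0.0585 [[348.5, 173.4], [359.8, 174.2]]
-0.0435 [[347.9, 178.1], [359.3, 179.0]]
0.0435 [[343.8, 208.5], [356.2, 209.4]]
0.0585 [[343.0, 214.2], [355.6, 215.2]]
```

View pics/s3.png

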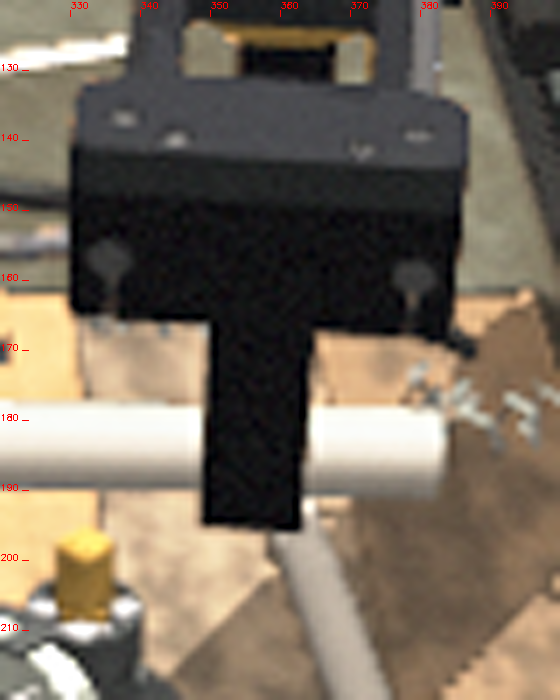

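```bash
python3 - <<'E'
from h import *
s=ctrl.get_state();Rt=R.from_rotvec(s['tool_rot'])
for y in(-.095,.095):
    print(y,proj("side",s['position']+Rt.apply([[-.0375,y,-.056],[.0375,y,-.056]])).round(1).tolist())
m=CM['side'];print(R.from_rotvec(m['orientation']).as_matrix())
E
```

```text
-0.095 [[335.0, 124.7], [380.3, 127.6]]
0.095 [[322.7, 187.3], [377.0, 191.3]]
[[-0.999  -0.0231  0.0378]
 [ 0.044  -0.6219  0.7819]
 [ 0.0055  0.7828  0.6223]]
```

```bash
python3 -m handwheel '[[0,0,0,0,0,0,1],[0,0,0,0,0,0,1],[0,0,0,0,0,0,1],[0,0,0,0,0,0,1],[0,0,0,0,0,0,1],[0,0,0,0,0,0,1]]' 10
python3 - <<'E'
from h import *
cv2.imwrite("pics/side2.png",ctrl.get_image("side")[:,:,::-1])
crop("pics/side2.png","pics/s4.png",320,100,80,120,5)
E
```

```text
time: 3.95
position: [0.441, 0.3755, 0.2988]
tool_rot: [-0.257, -3.131, 0.0]
ft_force: [0.6, -0.2, 1.2]
grip_width: 0.401
```

View pics/s4.png

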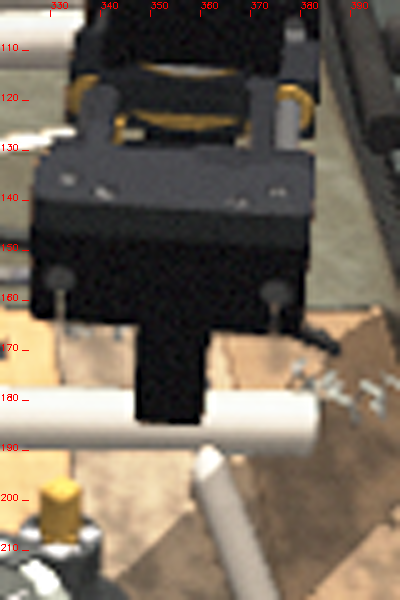

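```bash
python3 - <<'E'
from h import *
Rz=R.from_euler("z",-.155).as_matrix()
for c in ([.4361,.3848,0],[.437,.379,0]):
  for z in(.084,.052): print(z,proj("side",np.array([[.022,.006,z],[-.022,.006,z],[.022,-.006,z],[-.022,-.006,z]])@Rz.T+c).round(1).tolist())
print("base",proj("side",[[0,0,0],[.1,0,0],[0,.1,0],[-.1,0,0],[0,-.1,0]]).round(1).tolist())
print("base top",proj("top",[[0,0,0],[.1,0,0]]).round(1).tolist())
# tall orange can, mug
E
python3 - <<'E'
from h import *
crop("pics/side0.png","pics/s5.png",430,130,160,130,4)
E
```

```text
0.084 [[337.7, 290.0], [362.2, 292.0], [338.2, 285.5], [362.5, 287.4]]
0.052 [[337.1, 302.6], [361.1, 304.6], [337.6, 298.0], [361.4, 299.9]]
0.084 [[337.0, 287.8], [361.3, 289.8], [337.5, 283.3], [361.6, 285.2]]
0.052 [[336.4, 300.4], [360.3, 302.3], [336.9, 295.8], [360.6, 297.7]]
base [[506.3, 201.0], [467.9, 201.7], [519.6, 225.1], [543.9, 200.5], [494.4, 179.5]]
base top [[412.7, 469.0], [413.9, 423.6]]
```

View pics/s5.png

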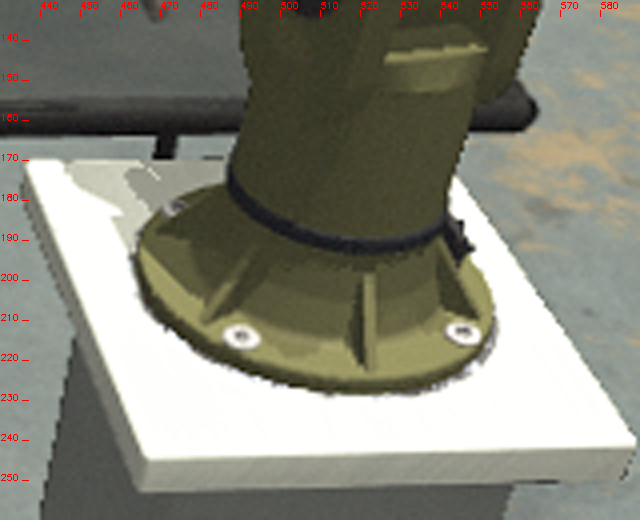

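```bash
python3 - <<'E'
from plan import *
print(psi());rows([(.437,.379,.17,2.987)])
E
```

```text
2.9778739713323312
[  4.6   2.8 128.8] [-0.     0.    -0.009]
```

```bash
python3 -m handwheel '[[4.6,2.8,30,0,0,-0.009,-1],[4.6,2.8,60,0,0,-0.009,-1],[4.6,2.8,90,0,0,-0.009,-1],[4.6,2.8,115,0,0,-0.009,-1],[4.6,2.8,129,0,0,-0.009,-1],[4.6,2.8,129,0,0,-0.009,-1],[4.6,2.8,129,0,0,-0.009,-1],[4.6,2.8,129,0,0,-0.009,-1]]'
python3 - <<'E'
from plan import *
s=ctrl.get_state();print(s['joint_positions'],s['qd'],psi(),s['position'])
cv2.imwrite("pics/side3.png",ctrl.get_image("side")[:,:,::-1])
crop("pics/side3.png","pics/s6.png",290,170,130,150,5)
Rt=R.from_rotvec(s['tool_rot'])
for y in(-.0585,-.0435,.0435,.0585):
    print(y,proj("side",s['position']+Rt.apply([[-.0095,y,.014],[.0095,y,.014]])).round(1).tolist())
E
```

```text
time: 5.0
position: [0.4374, 0.3795, 0.1709]
tool_rot: [0.243, 3.131, 0.002]
ft_force: [0.4, 0.9, 0.4]
grip_width: 0.994
[ 0.0811  0.3377 -1.0156  1.65    0.2957  1.3179  0.4323] [ 0.0011  0.0018  0.0018  0.0049  0.0014 -0.0002 -0.0004] 2.9867943640138197 [0.4374 0.3795 0.1709]
-0.0585 [[347.7, 234.9], [358.2, 235.7]]
-0.0435 [[347.2, 240.1], [357.8, 240.9]]
0.0435 [[343.8, 272.5], [355.2, 273.4]]
0.0585 [[343.2, 278.6], [354.7, 279.5]]
```

View pics/s6.png

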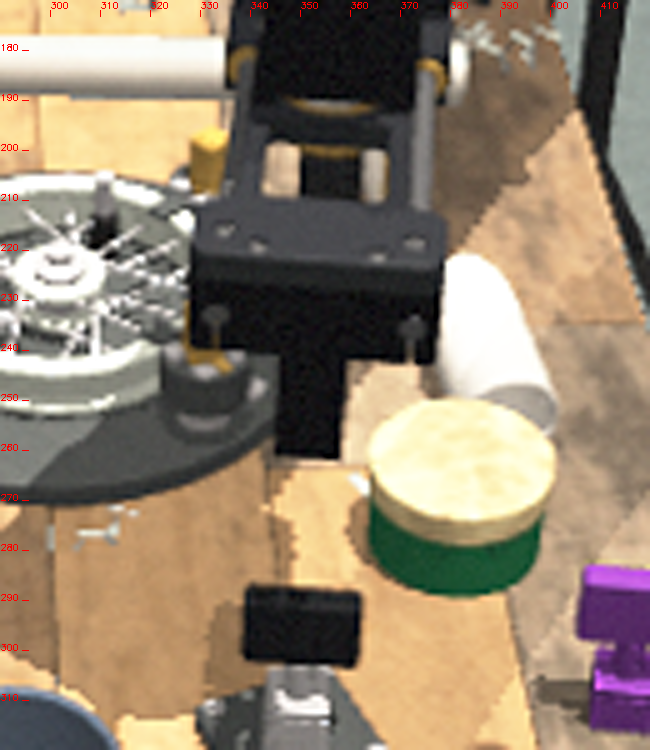

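```bash
python3 - <<'E'
from plan import *
s=ctrl.get_state()
cv2.imwrite("pics/top3.png",ctrl.get_image("top")[:,:,::-1])
crop("pics/top3.png","pics/t3.png",180,190,150,120,5)
Rt=R.from_rotvec(s['tool_rot'])
for z in(-.056,-.1):
  for y in(-.095,.095):
    print(z,y,proj("top",s['position']+Rt.apply([[-.0375,y,z],[.0375,y,z]])).round(1).tolist())
E
```

```text
-0.056 -0.095 [[289.4, 249.5], [281.3, 292.2]]
-0.056 0.095 [[182.2, 229.3], [173.3, 271.7]]
-0.1 -0.095 [[288.9, 247.6], [280.3, 292.7]]
-0.1 0.095 [[175.7, 226.2], [166.2, 271.0]]
```

View pics/t3.png

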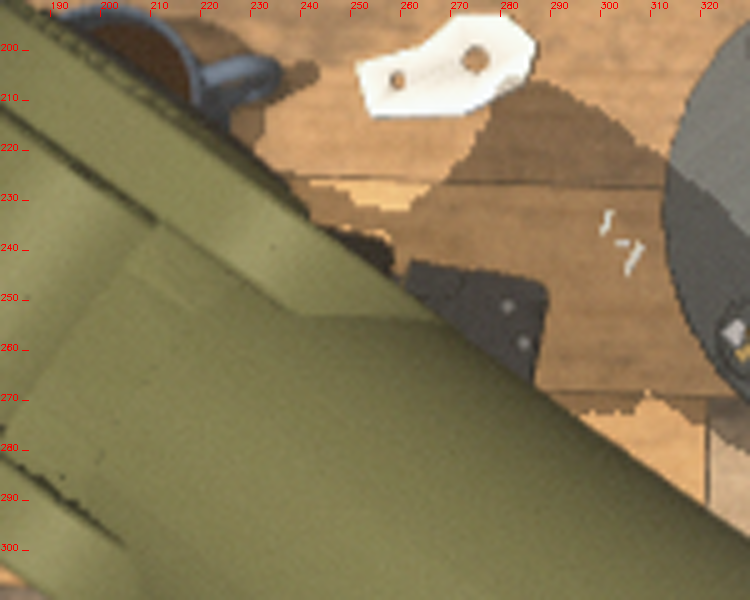

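```bash
python3 - <<'E'
from plan import *
s=ctrl.get_state()
Rt=R.from_rotvec(s['tool_rot'])
for dz in (0,.02,.03):
  print(dz,[proj("side",s['position']+[0,0,dz]+Rt.apply([[-.0375,.095,z],[.0375,.095,z]])).round(1).tolist() for z in (-.056,-.08)], proj("side",s['position']+[0,0,dz]+Rt.apply([[-.0095,.0585,.014],[.0095,.0585,.014]])).round(1).tolist(),proj("side",s['position']+[0,0,dz]+Rt.apply([[-.0095,.0435,.014],[.0095,.0435,.014]])).round(1).tolist())
E
```

```text
0 [[[325.0, 259.6], [374.5, 263.4]], [[325.3, 247.4], [375.7, 251.2]]] [[343.3, 278.7], [354.8, 279.6]] [[343.9, 272.6], [355.3, 273.5]]
0.02 [[[325.3, 249.5], [375.5, 253.3]], [[325.6, 236.9], [376.7, 240.7]]] [[343.7, 269.6], [355.4, 270.5]] [[344.4, 263.6], [355.9, 264.5]]
0.03 [[[325.4, 244.3], [376.0, 248.1]], [[325.7, 231.5], [377.3, 235.3]]] [[344.0, 265.0], [355.8, 265.9]] [[344.6, 259.0], [356.2, 259.9]]
```

```bash
python3 - <<'E'
from h import *
a=np.linspace(0,2*np.pi,73);
c=np.array([.5446,.4578,0])
for n in("side","top"):
  for z in(.092,0):
    p=proj(n,c+np.c_[.04*np.cos(a),.04*np.sin(a),z+0*a]);print(n,z,p.min(0),p.max(0))
crop("pics/side0.png","pics/s7.png",255,295,80,90,6)
crop("pics/top0.png","pics/t7.png",170,180,80,60,8)
E
```

```text
side 0.092 [266.5501 300.2359] [313.9985 335.0462]
side 0 [269.1754 335.4319] [313.728 370.173]
top 0.092 [185.2444 190.505 ] [224.4108 229.3589]
top 0 [195.1338 198.5387] [230.9305 234.0766]
```

View pics/s7.png

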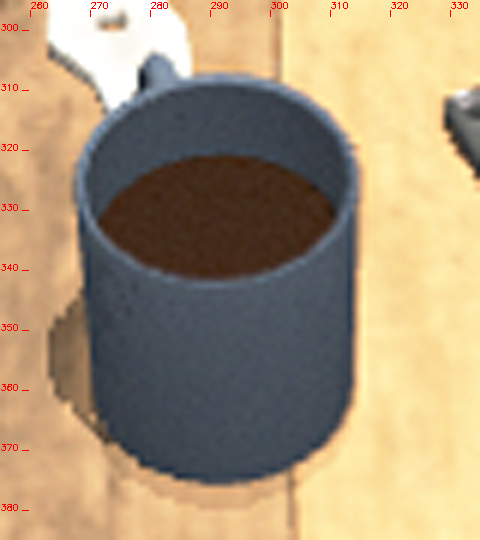

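View pics/t7.png

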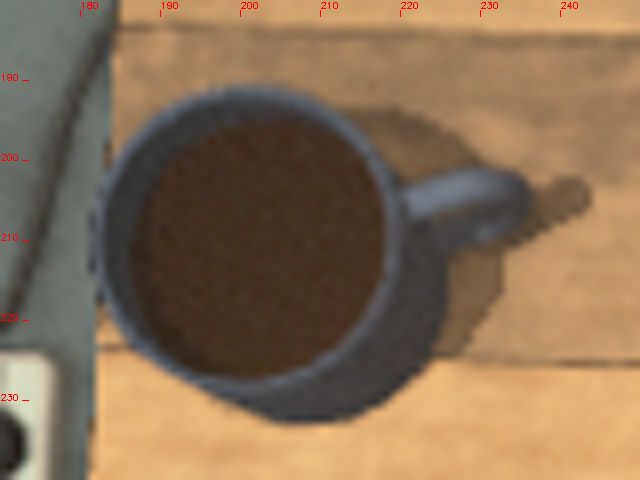

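```bash
python3 -m handwheel '[[0,0,25,0,0,0,-1],[0,0,50,0,0,0,-1],[0,0,68,0,0,0,-1],[0,0,76,0,0,0,-1],[0,0,76,0,0,0,-1]]'
python3 - <<'E'
from plan import *
s=ctrl.get_state();print(psi(),s['position'])
cv2.imwrite("pics/side4.png",ctrl.get_image("side")[:,:,::-1])
crop("pics/side4.png","pics/s8.png",290,200,130,150,5)
E
```

```text
time: 5.72
position: [0.4369, 0.379, 0.0937]
tool_rot: [-0.243, -3.132, 0.0]
ft_force: [-1.0, 0.3, -0.1]
grip_width: 1.0
2.98695760373609 [0.4369 0.379  0.0937]
```

View pics/s8.png

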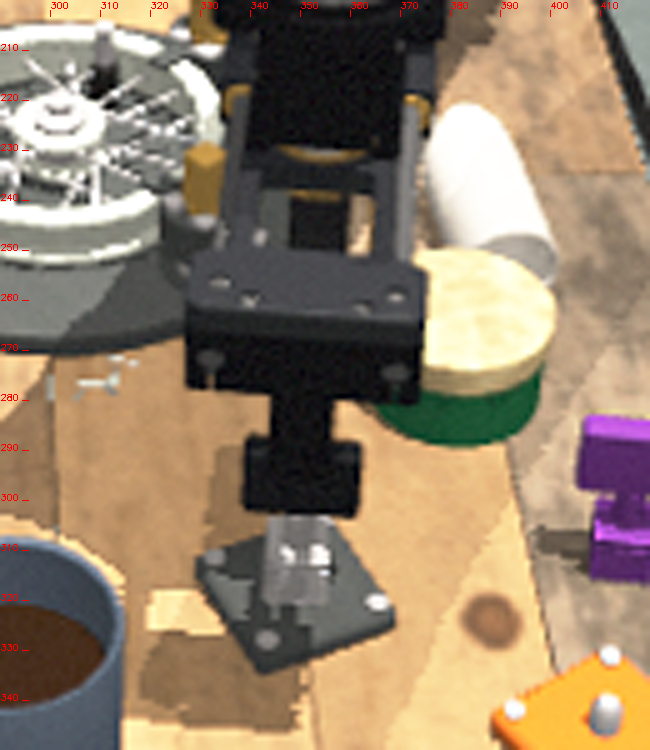

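```bash
python3 - <<'E'
from h import *
im=cv2.imread("pics/side4.png")[230:330,310:390].astype(float)
im=((im-5)*5).clip(0,255).astype(np.uint8)
cv2.imwrite("pics/s9.png",cv2.resize(im,None,fx=7,fy=6,interpolation=cv2.INTER_CUBIC))
E
```

```text
(no output)
```

View pics/s9.png

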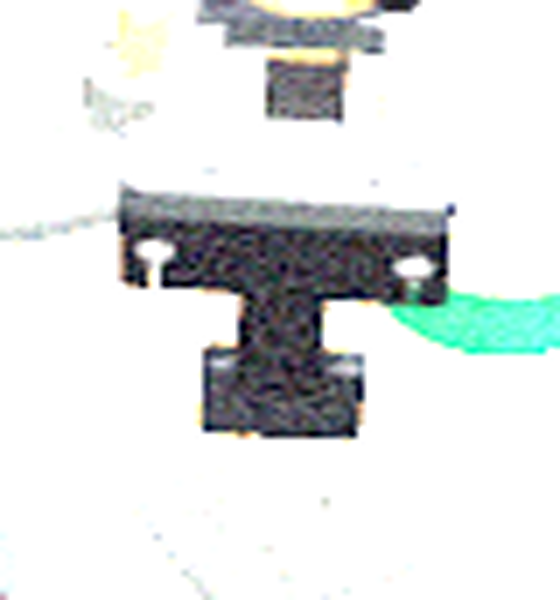

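```bash
python3 - <<'E'
from h import *
for y in(.39,.405,.4225,.4375):
  for z in(.08,.10,.115): print(y,z,proj("side",[.437,y,z]).round(1))
im=cv2.imread("pics/side4.png")
g=im.max(2);print(g[284:306,338:364])
E
```

```text
0.39 0.08 [[349.8 292.3]]
0.39 0.1 [[350.3 284.3]]
0.39 0.115 [[350.7 278.1]]
0.405 0.08 [[350.6 298.2]]
0.405 0.1 [[351.1 290.1]]
0.405 0.115 [[351.5 283.9]]
0.4225 0.08 [[351.5 305.3]]
0.4225 0.1 [[352.1 297.2]]
0.4225 0.115 [[352.5 290.9]]
0.4375 0.08 [[352.4 311.5]]
0.4375 0.1 [[352.9 303.4]]
0.4375 0.115 [[353.4 297.1]]
[[167 185 193 198 199 159  13  16  19  24  19  23  21  28  21  14  21  11
   81 185 235 237 233 229 226 226]
 [181 190 194 199 198 156  17  18  23  22  12  18  21  21  19  11  25  18
  111 201 233 237 235 234 229 225]
 [191 172 125 145 171 133  13   9  29  21  16  16  18  21  25  19  22  22
  123 213 238 238 239 238 235 231]
 [169 101  43  58  70  57  14  18  25  24  18  18  20  17  21  25  17  12
   99 174 203 202 226 243 243 238]
 [154  27  25  27  24  21  18  21  20  22  23  24  26  23  16  18  16  23
   39  68  75  76  92 120 205 242]
 [120  24  30  27  34  33  23  16  18  18  22  24  20  20  24  18  19  18
   26  26  28  43  39  36 143 228]
 [114  28  44  54  46  32  13  18  16  19  15  25  14  20  27  17  16  23
   25  24  38  41  40  35 133 217]
 [ 95  23 
[... 925 characters left out ...]
21  28  26
   19  21  20  27  19  47 190 241]
 [ 60  21  24  24  24  22  27  25  23  22  22  23  29  26  18  26  20  24
   29  23  26  20  20  44 187 242]
 [113  18  19  21  19  23  17  25  19  25  23  20  20  25  23  22  22  24
   27  22  20  13  17  90 211 243]
 [138 110 100  75  77  62  37  56  66  26  13  15  16  18  15  17   9  12
   18  19  20  23  14 130 224 239]
 [148 147 146 145 145 146 146 140 132 109 135 146 123 108 104 138 184 182
  132 131 106  63  92 192 237 236]
 [144 147 145 150 153 149 142 140 130 113 120 124 118 113 112 131 143 179
  197 219 248 247 243 239 235 235]
 [146 144 146 152 143 135 141 140 128 109 116 123 114 113 113 130 142 128
  104 165 231 238 241 238 238 234]]
```

```bash
python3 -m handwheel '[[0,0,8,0,0,0,-1],[0,0,16,0,0,0,-1],[0,0,22,0,0,0,-1],[0,0,22,0,0,0,-1]]'
python3 - <<'E'
from plan import *
s=ctrl.get_state();print(psi(),s['position'])
cv2.imwrite("pics/side5.png",ctrl.get_image("side")[:,:,::-1])
crop("pics/side5.png","pics/s10.png",290,220,130,130,5)
cv2.imwrite("pics/top5.png",ctrl.get_image("top")[:,:,::-1])
E
```

```text
time: 6.28
position: [0.4366, 0.3786, 0.0711]
tool_rot: [-0.243, -3.131, 0.001]
ft_force: [-0.4, -0.8, 0.9]
grip_width: 0.999
2.986889095291237 [0.4366 0.3786 0.0711]
```

View pics/s10.png

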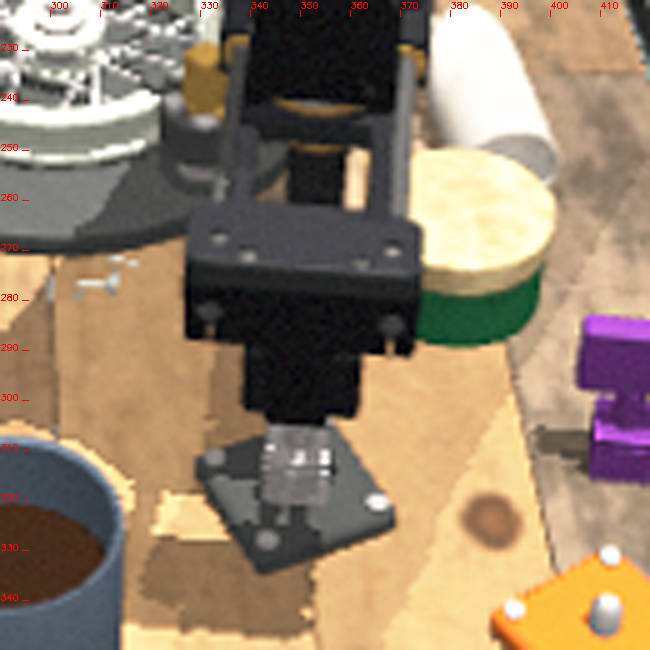

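View pics/top5.png

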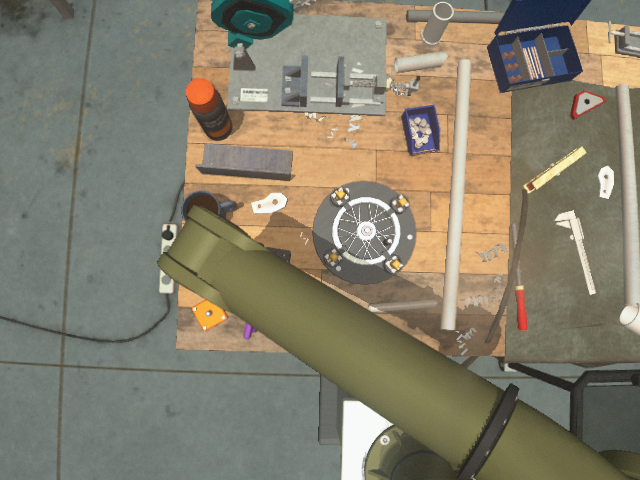

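```bash
python3 -m handwheel '[[0,0,0,0,0,0,0],[0,0,0,0,0,0,0],[0,0,0,0,0,0,0],[0,0,0,0,0,0,0]]' 12
python3 - <<'E'
from plan import *
s=ctrl.get_state();print(psi(),s['position'])
cv2.imwrite("pics/side6.png",ctrl.get_image("side")[:,:,::-1])
crop("pics/side6.png","pics/s11.png",290,220,130,130,5)
E
```

```text
time: 6.88
position: [0.437, 0.3789, 0.0718]
tool_rot: [0.243, 3.132, -0.0]
ft_force: [-0.7, -0.0, 0.3]
grip_width: 0.628
2.986766356615931 [0.437  0.3789 0.0718]
```

View pics/s11.png

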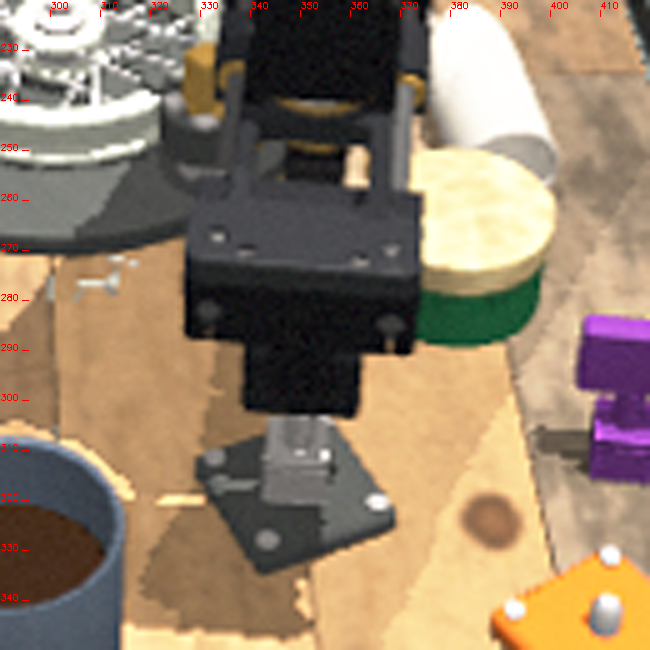

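```bash
python3 -m handwheel '[[0,0,0,0,0,0,0.4],[0,0,0,0,0,0,0.4],[0,0,0,0,0,0,0.4],[0,0,0,0,0,0,0.4],[0,0,0,0,0,0,1],[0,0,0,0,0,0,1],[0,0,0,0,0,0,1],[0,0,0,0,0,0,1]]' 12
python3 - <<'E'
from plan import *
s=ctrl.get_state();print(psi(),s['position'],s['grip_width'],s['grip_width']*87)
cv2.imwrite("pics/side7.png",ctrl.get_image("side")[:,:,::-1])
crop("pics/side7.png","pics/s12.png",290,220,130,130,5)
E
```

```text
time: 7.92
position: [0.437, 0.3789, 0.0718]
tool_rot: [-0.243, -3.132, 0.0]
ft_force: [0.3, 0.9, -0.1]
grip_width: 0.019
2.9867924837649675 [0.437  0.3789 0.0718] 0.018882707725308097 1.6427955721018044
```

View pics/s12.png

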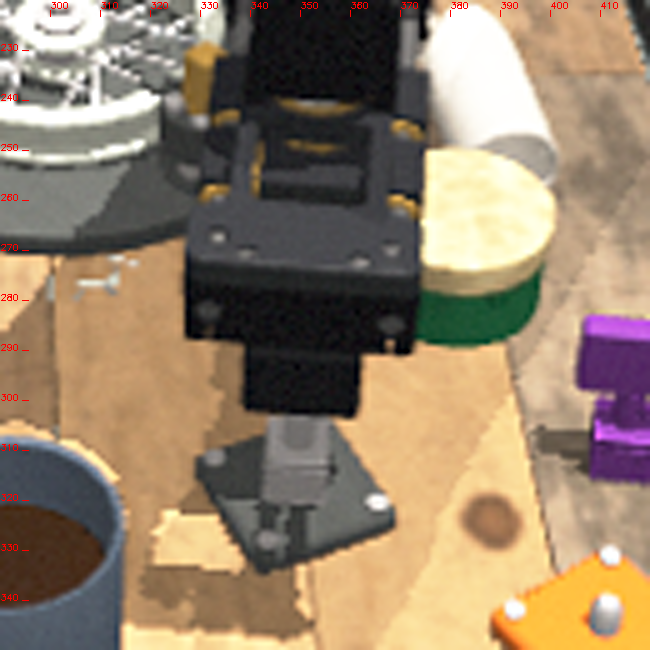

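```bash
for i in 1; do python3 -m handwheel '[[0,0,4,0,0,0,1],[0,0,8,0,0,0,1],[0,0,8,0,0,0,1]]'; done; python3 -m handwheel '[[0,0,2,0,0,0,1],[0,0,2,0,0,0,1]]';python3 -m handwheel '[[0,0,2,0,0,0,1],[0,0,2,0,0,0,1]]'
```

```text
time: 8.35
position: [0.4371, 0.3791, 0.0638]
tool_rot: [0.243, 3.132, 0.0]
ft_force: [-1.2, -0.5, 2.7]
grip_width: 0.006
time: 8.6
position: [0.4378, 0.3801, 0.0638]
tool_rot: [0.243, 3.13, 0.002]
ft_force: [-1.7, -1.1, 11.9]
grip_width: 0.008
time: 8.85
position: [0.4386, 0.3813, 0.0638]
tool_rot: [0.242, 3.128, 0.005]
ft_force: [-3.4, -2.1, 20.9]
grip_width: 0.007
```

```bash
python3 -m handwheel '[[0,0,-6,0,0,0,1],[0,0,-14,0,0,0,0],[0,0,-14,0,0,0,0],[0,0,-14,0,0,0,0],[0,0,-14,0,0,0,0],[0,0,-14,0,0,0,0],[0,0,-14,0,0,0,0]]'
python3 - <<'E'
from plan import *
s=ctrl.get_state();print(psi(),s['position'],s['grip_width'],s['ft_force'])
cv2.imwrite("pics/side8.png",ctrl.get_image("side")[:,:,::-1])
crop("pics/side8.png","pics/s13.png",290,220,130,130,5)
rows([(.437,.379,.039,2.987)])
E
```

```text
time: 9.72
position: [0.4369, 0.3789, 0.0736]
tool_rot: [-0.243, -3.132, 0.0]
ft_force: [0.2, -0.9, 0.2]
grip_width: 0.486
2.9868960812178225 [0.4369 0.3789 0.0736] 0.485739245552744 [ 0.2448 -0.905   0.2217]
[-0.   0.1 34.7] [-0. -0. -0.]
```

View pics/s13.png

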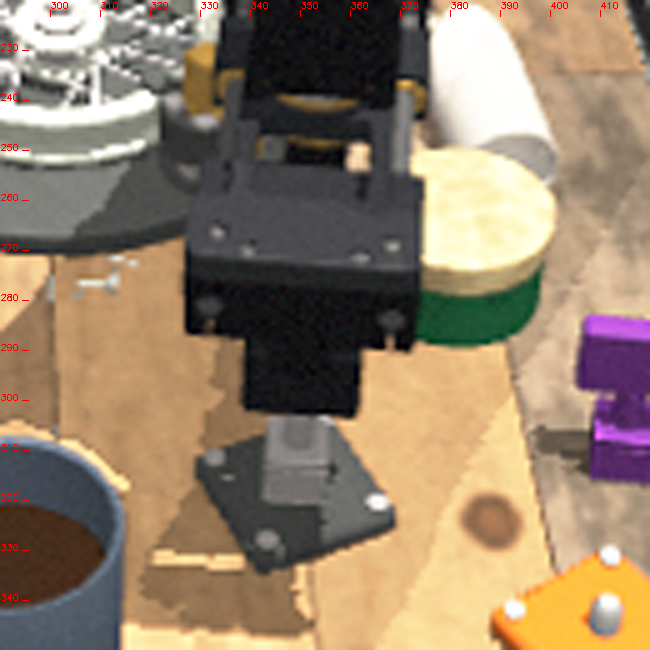

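```bash
python3 -m handwheel '[[0,0,6,0,0,0,0],[0,0,12,0,0,0,0],[0,0,16,0,0,0,0],[0,0,16,0,0,0,0]]' && python3 -m handwheel '[[0,0,8,0,0,0,0],[0,0,14,0,0,0,0],[0,0,18,0,0,0,0],[0,0,18,0,0,0,0]]'
python3 - <<'E'
from plan import *
s=ctrl.get_state();print(psi(),s['position'],s['grip_width'],s['ft_force'])
cv2.imwrite("pics/side9.png",ctrl.get_image("side")[:,:,::-1])
crop("pics/side9.png","pics/s14.png",290,220,130,130,5)
E
```

```text
time: 10.28
position: [0.4367, 0.3787, 0.0573]
tool_rot: [-0.243, -3.131, 0.001]
ft_force: [-0.5, 0.2, 0.0]
grip_width: 0.499
time: 10.78
position: [0.4368, 0.3787, 0.0393]
tool_rot: [-0.243, -3.132, 0.001]
ft_force: [0.3, 0.6, 0.2]
grip_width: 0.497
2.9868690493899424 [0.4368 0.3787 0.0393] 0.4973824860475274 [0.3077 0.5524 0.1816]
```

View pics/s14.png

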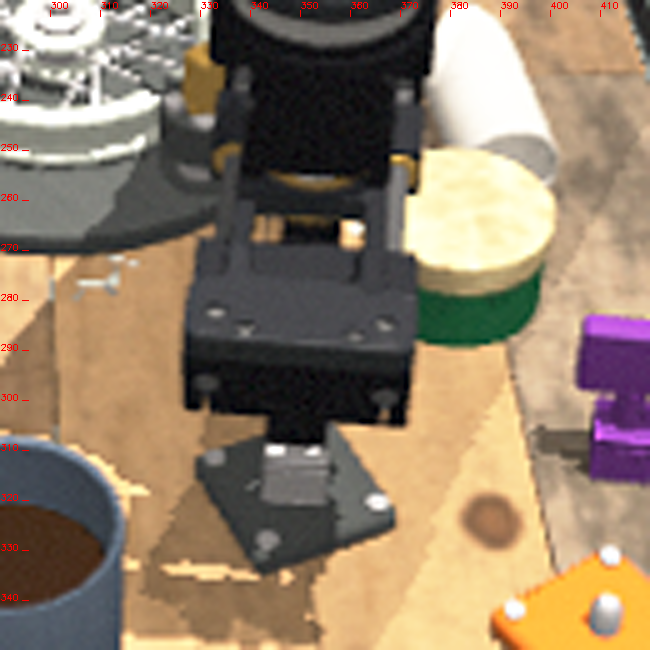

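```bash
python3 -m handwheel '[[0,0,0,0,0,0,0.6],[0,0,0,0,0,0,1],[0,0,0,0,0,0,1],[0,0,0,0,0,0,1],[0,0,0,0,0,0,1],[0,0,0,0,0,0,1]]' 40
python3 - <<'E'
from plan import *
s=ctrl.get_state();print(psi(),s['position'],s['grip_width']*87,s['ft_force'],s['joint_positions'])
cv2.imwrite("pics/side10.png",ctrl.get_image("side")[:,:,::-1])
crop("pics/side10.png","pics/s15.png",290,220,130,130,5)
E
```

```text
time: 11.58
position: [0.437, 0.379, 0.0397]
tool_rot: [-0.243, -3.132, -0.0]
ft_force: [1.3, 1.2, 0.4]
grip_width: 0.135
2.9868332751955724 [0.437  0.379  0.0397] 11.710998495619503 [1.2589 1.2166 0.3867] [ 0.0067  0.4719 -0.9376  1.7877  0.4239  1.099   0.339 ]
```

View pics/s15.png

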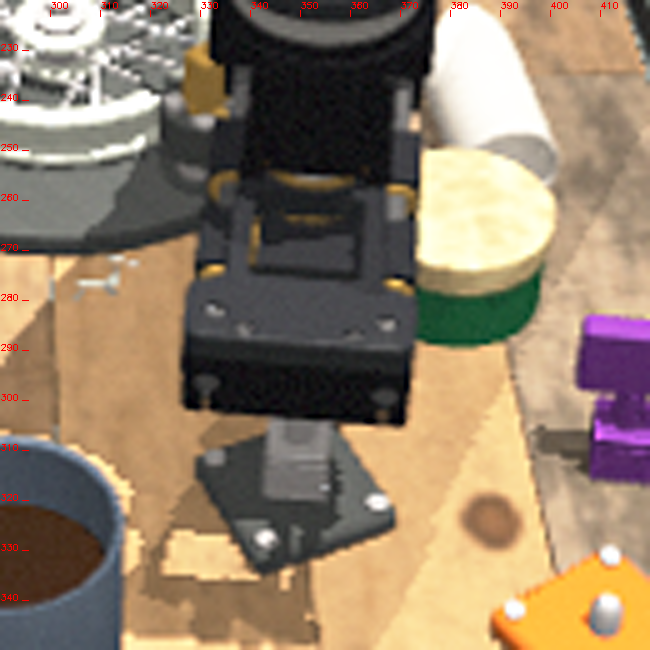

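```bash
python3 -m handwheel '[[0,0,-8,0,0,0,1],[0,0,-20,0,0,0,1],[0,0,-45,0,0,0,1],[0,0,-75,0,0,0,1],[0,0,-100,0,0,0,1],[0,0,-100,0,0,0,1],[0,0,-100,0,0,0,1]]'
python3 - <<'E'
from plan import *
s=ctrl.get_state();print(psi(),s['position'],s['grip_width']*87,s['ft_force'])
cv2.imwrite("pics/side11.png",ctrl.get_image("side")[:,:,::-1])
crop("pics/side11.png","pics/s16.png",280,200,130,130,5)
t=np.linspace(0,1,9)[1:]
rows([(.437+.012*a,.379-.319*a,.14,2.987-.712*a) for a in t])
E
```

```text
time: 12.5
position: [0.4368, 0.3783, 0.1392]
tool_rot: [-0.243, -3.132, 0.002]
ft_force: [-1.0, 0.1, -1.1]
grip_width: 0.133
2.986557843003531 [0.4368 0.3783 0.1392] 11.53152587505845 [-0.958   0.1192 -1.0761]
[ -7.9 -38.2  -1.1] [-0.002 -0.001  0.089]
[-15.6 -77.4  -1.1] [-0.002 -0.001  0.178]
[ -23.2 -116.5   -1. ] [-0.002 -0.001  0.267]
[ -30.8 -155.7   -1. ] [-0.002 -0.001  0.356]
[ -38.5 -194.9   -0.9] [-0.002 -0.001  0.445]
[ -46.1 -234.    -0.8] [-0.002 -0.     0.534]
[ -53.7 -273.2   -0.8] [-0.002 -0.     0.623]
[ -61.4 -312.4   -0.7] [-0.002 -0.     0.712]
```

View pics/s16.png

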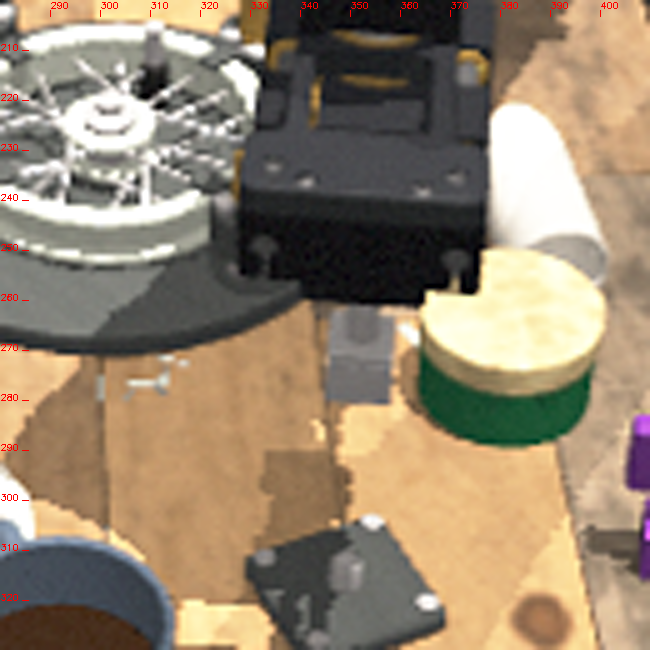

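```bash
python3 -m handwheel '[[-8,-38,0,0,0,0.09,1],[-15.6,-77,0,0,0,0.18,1],[-23,-116,0,0,0,0.27,1],[-31,-156,0,0,0,0.36,1],[-38.5,-195,0,0,0,0.445,1],[-46,-234,0,0,0,0.534,1],[-54,-273,0,0,0,0.623,1],[-61,-312,0,0,0,0.712,1],[-61,-312,0,0,0,0.712,1],[-61,-312,0,0,0,0.712,1]]'
python3 - <<'E'
from plan import *
Rz=R.from_euler("z",-.155).as_matrix()
print(proj("side",np.array([[x,y,.1115] for x in(-.01175,.01175) for y in(-.01175,.01175)])@Rz.T+[.437,.3785,0]).round(1).tolist())
s=ctrl.get_state();print(psi(),s['position'],s['grip_width']*87,s['ft_force'],s['joint_positions'])
for n in("side","top"): cv2.imwrite(f"pics/{n}12.png",ctrl.get_image(n)[:,:,::-1])
crop("pics/side12.png","pics/s17.png",260,130,130,130,5)
rows([(.449,.060,.14,2.275)])
E
```

```text
time: 13.8
position: [0.4486, 0.0619, 0.1392]
tool_rot: [-1.318, -2.85, 0.0]
ft_force: [0.1, 0.3, -0.8]
grip_width: 0.135
[[356.9, 271.2], [356.3, 280.1], [343.9, 270.2], [343.0, 279.1]]
2.275624580952329 [0.4486 0.0619 0.1392] 11.747363981361787 [ 0.0921  0.3094 -0.7902] [ 0.6179 -0.0394 -0.7861  1.9752 -0.0308  1.1955  0.5483]
[-2.1 -1.5 -0.5] [-0.    -0.001  0.002]
```

View pics/s17.png

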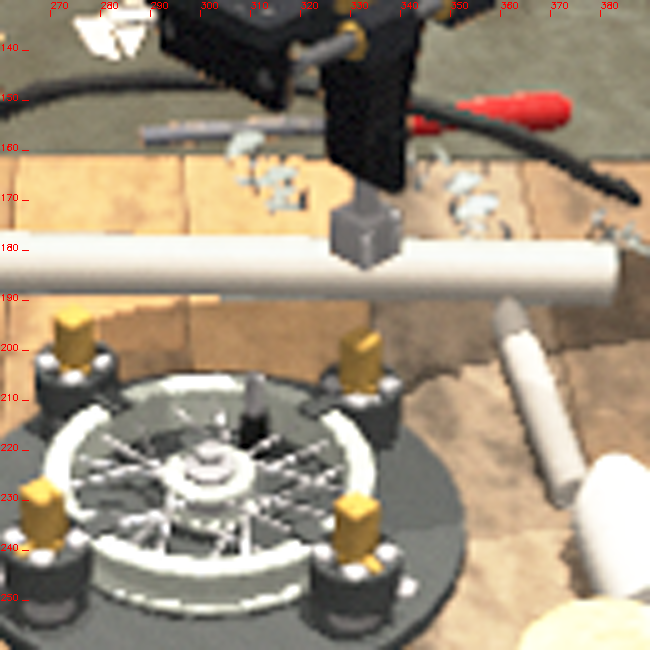

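View pics/top12.png

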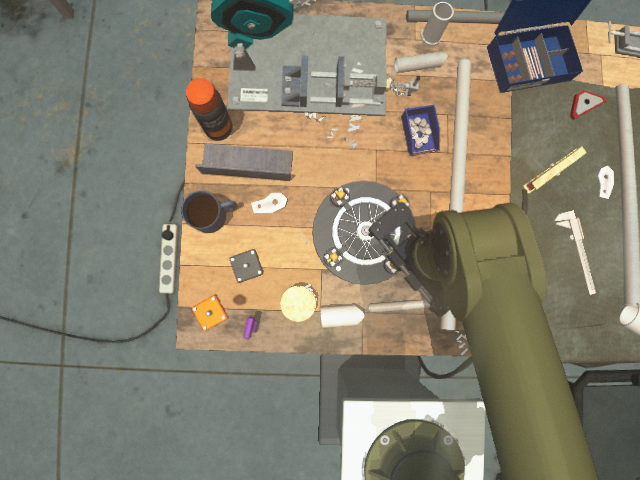

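```bash
python3 - <<'E'
from h import *
def sqc(c,hw,z,yaw):
    Rz=R.from_euler("z",yaw).as_matrix();return proj("side",np.array([[hw,hw,0],[hw,-hw,0],[-hw,-hw,0],[-hw,hw,0]])@Rz.T+[c[0],c[1],z]).round(1).tolist()
print("mouth",sqc((.4486,.0619),.01175,.1115,-.866))
print("socket top",sqc((.4486,.0619),.01175,.1295,-.866))
print("nip",sqc((.449,.060),.0045,.071,-.866), sqc((.449,.060),.007,.0685,-.866))
im=cv2.imread("pics/side12.png")[150:215,305:355]
cv2.imwrite("pics/s18.png",cv2.resize(im,None,fx=12,fy=9,interpolation=cv2.INTER_CUBIC))
E
```

```text
mouth [[323.9, 179.1], [331.4, 175.4], [338.8, 179.5], [331.3, 183.4]]
socket top [[324.0, 172.3], [331.6, 168.5], [339.0, 172.6], [331.5, 176.5]]
nip [[327.9, 193.8], [330.7, 192.4], [333.5, 194.0], [330.6, 195.5]] [[326.3, 194.7], [330.7, 192.4], [335.0, 194.9], [330.6, 197.3]]
```

View pics/s18.png

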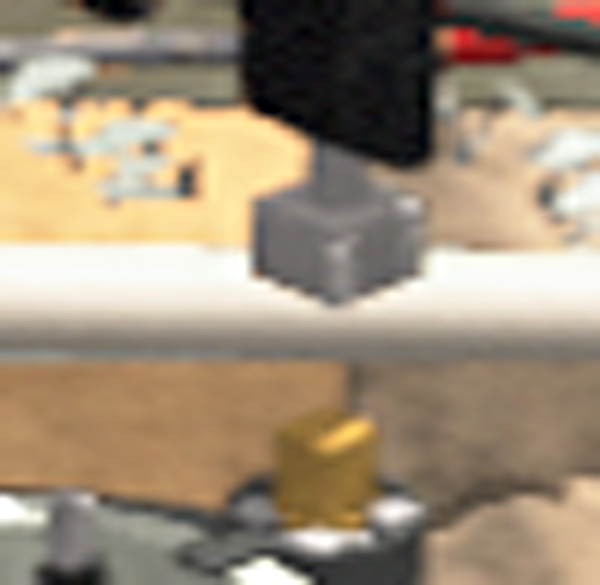

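```bash
python3 -m handwheel '[[-2,-1.5,10,0,0,0,1],[-2,-1.5,22,0,0,0,1],[-2,-1.5,30,0,0,0,1],[-2,-1.5,30,0,0,0,1],[-2,-1.5,30,0,0,0,1]]'
python3 - <<'E'
from plan import *
s=ctrl.get_state();print(psi(),s['position'],s['ft_force'],s['torque'])
rows([(.449,.060,.1,2.275)])
E
```

```text
time: 14.52
position: [0.4495, 0.0589, 0.1099]
tool_rot: [1.319, 2.851, 0.0]
ft_force: [0.0, 0.4, -1.0]
grip_width: 0.132
2.274917659744622 [0.4495 0.0589 0.1099] [ 0.022   0.4043 -0.9807] [-0.0169 -0.1176  0.0068]
[1.2 0.3 9.9] [ 0.  0. -0.]
```

```bash
python3 -m handwheel '[[1,0.3,3,0,0,0,1],[1,0.3,6,0,0,0,1],[1,0.3,6,0,0,0,1]]' |grep -v tool; for i in 1 2 3 ; do python3 -m handwheel '[[0,0,2,0,0,0,1],[0,0,3,0,0,0,1]]' |grep -E "pos|ft"; done
```

```text
time: 14.9
position: [0.4487, 0.0597, 0.1036]
ft_force: [0.4, 0.2, -1.5]
grip_width: 0.136
position: [0.4489, 0.0597, 0.1007]
ft_force: [0.3, -0.4, -1.8]
position: [0.4488, 0.0597, 0.0977]
ft_force: [0.3, -0.1, -1.8]
position: [0.4488, 0.0597, 0.0947]
ft_force: [0.0, 0.6, -0.5]
```

```bash
python3 -m handwheel '[[0,0,2,0,0,0,1],[0,0,3,0,0,0,1]]' |grep -E "pos|ft"; python3 -m handwheel '[[0,0,2,0,0,0,1],[0,0,2,0,0,0,1]]' |grep -E "pos|ft"
```

```text
position: [0.4492, 0.06, 0.0922]
ft_force: [-0.6, 0.5, 3.2]
position: [0.4493, 0.06, 0.0902]
ft_force: [-1.7, 1.1, 7.5]
```

```bash
python3 -m handwheel '[[0,0,-5,0,0,0,1],[2,0,-5,0,0,0,1],[2,0,-5,0,0,0,1]]' |grep -E "pos|ft"; python3 - <<'E'
from plan import *
cv2.imwrite("pics/side13.png",ctrl.get_image("side")[:,:,::-1])
im=cv2.imread("pics/side13.png")[150:215,305:355]
cv2.imwrite("pics/s19.png",cv2.resize(im,None,fx=12,fy=9,interpolation=cv2.INTER_CUBIC))
E
```

```text
position: [0.4473, 0.0611, 0.0945]
ft_force: [-0.3, -0.4, 0.1]
```

View pics/s19.png

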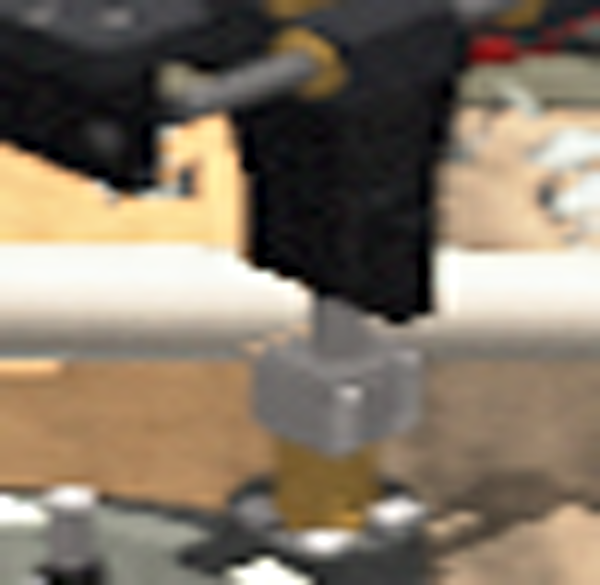

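```bash
python3 - <<'E'
from h import *
for p in ([.449,.06,.055],[.449,.06,.076],[.449,.06,.115],[.4473,.0611,.076],[.4486,.0619,.12]): print(p,proj("side",p).round(2))
g=cv2.imread("pics/side13.png").astype(int)
for v in(190,192,194,196): print(v,g[v,320:345].tolist() if 0 else g[v,320:345,0].tolist())
for v in(201,203,205): print(v,g[v,320:345,0].tolist())
E
```

```text
[0.449, 0.06, 0.055] [[330.51 199.69]]
[0.449, 0.06, 0.076] [[330.73 192.08]]
[0.449, 0.06, 0.115] [[331.14 177.55]]
[0.4473, 0.0611, 0.076] [[331.51 192.34]]
[0.4486, 0.0619, 0.12] [[331.43 176.1 ]]
190 [108, 107, 100, 102, 100, 100, 108, 113, 116, 123, 131, 125, 121, 126, 125, 129, 130, 114, 124, 132, 96, 93, 101, 102, 104]
192 [95, 93, 93, 90, 91, 97, 100, 107, 106, 107, 109, 107, 116, 117, 104, 110, 114, 103, 117, 119, 101, 102, 99, 105, 104]
194 [94, 92, 92, 92, 91, 93, 103, 103, 105, 105, 108, 101, 104, 135, 148, 102, 101, 102, 115, 119, 91, 90, 103, 103, 103]
196 [88, 91, 92, 91, 84, 94, 101, 103, 105, 102, 103, 106, 116, 132, 119, 100, 100, 108, 126, 122, 94, 98, 101, 102, 102]
201 [98, 96, 92, 90, 82, 87, 89, 79, 52, 46, 45, 50, 55, 59, 47, 50, 79, 111, 107, 97, 87, 87, 97, 94, 90]
203 [100, 98, 96, 93, 86, 70, 58, 51, 47, 50, 47, 49, 48, 49, 49, 47, 55, 71, 78, 88, 80, 81, 84, 84, 80]
205 [92, 97, 98, 84, 65, 94, 112, 85, 46, 53, 51, 45, 52, 53, 41, 50, 61, 117, 156, 102, 92, 81, 68, 63, 64]
```

```bash
python3 -m handwheel '[[-0.5,1.5,0,0,0,0,1],[-0.5,1.5,0,0,0,0,1]]' |grep -E "pos|ft";python3 -m handwheel '[[0,0,2,0,0,0,1],[0,0,2,0,0,0,1]]' |grep -E "pos|ft";python3 -m handwheel '[[0,0,2,0,0,0,1],[0,0,2,0,0,0,1]]' |grep -E "pos|ft"
```

```text
position: [0.449, 0.0618, 0.0946]
ft_force: [0.5, -0.5, -0.7]
position: [0.4488, 0.0618, 0.0926]
ft_force: [0.2, 0.3, -1.3]
position: [0.4489, 0.0618, 0.0906]
ft_force: [0.0, 0.5, -1.9]
```

```bash
python3 -m handwheel '[[0,0,2,0,0,0,1],[0,0,4,0,0,0,1]]' |grep -E "pos|ft";python3 -m handwheel '[[0,0,2,0,0,0,1],[0,0,4,0,0,0,1]]' |grep -E "pos|ft";python3 -m handwheel '[[0,0,1.5,0,0,0,1],[0,0,2,0,0,0,1]]' |grep -E "pos|ft";python3 -m handwheel '[[0,0,1.5,0,0,0,1],[0,0,2,0,0,0,1]]' |grep -E "pos|ft"
```

```text
position: [0.4491, 0.0618, 0.0867]
ft_force: [1.0, -0.9, -1.3]
position: [0.449, 0.0618, 0.0826]
ft_force: [-0.1, 0.9, -0.9]
position: [0.449, 0.0618, 0.0807]
ft_force: [0.3, 0.2, -0.5]
position: [0.449, 0.0618, 0.0787]
ft_force: [0.0, -0.4, -1.3]
```

```bash
python3 -m handwheel '[[0,0,1.5,0,0,0,1],[0,0,1.5,0,0,0,1]]' |grep -E "pos|ft";python3 -m handwheel '[[0,0,1.5,0,0,0,1],[0,0,1.5,0,0,0,1]]' |grep -E "pos|ft"
```

```text
position: [0.4493, 0.0619, 0.0776]
ft_force: [-0.6, -1.2, 2.3]
position: [0.4493, 0.0619, 0.0761]
ft_force: [-0.8, -0.2, 3.9]
```

```bash
python3 -m handwheel '[[0,0,1,0,0,0,1],[0,0,2,0,0,0,1],[0,0,2,0,0,0,1]]' |grep -E "pos|ft";python3 -m handwheel '[[0,0,1.5,0,0,0,1],[0,0,2,0,0,0,1],[0,0,2,0,0,0,1]]' |grep -E "pos|ft"; python3 - <<'E'
from plan import *
s=ctrl.get_state();print(s['torque'],psi(),s['joint_positions'])
E
```

```text
position: [0.4494, 0.0618, 0.0742]
ft_force: [-1.4, -1.0, 6.5]
position: [0.4494, 0.0619, 0.0724]
ft_force: [-1.5, -0.4, 8.6]
[-0.0506  0.4706 -0.0721] 2.274842207143835 [ 0.5967  0.0559 -0.8016  2.051   0.0467  1.0518  0.4768]
```

```bash
python3 -m handwheel '[[0,0,0.5,0,0,0,1],[0,0,0.5,0,0,0.1,1],[0,0,0.5,0,0,0.2,1],[0,0,0.5,0,0,0.3,1],[0,0,0.5,0,0,0.4,1],[0,0,0.5,0,0,0.4,1]]'; python3 - <<'E'
from plan import *
s=ctrl.get_state();print(s['torque'],psi(),s['joint_positions'])
E
```

```text
time: 20.32
position: [0.4493, 0.0619, 0.072]
tool_rot: [1.86, 2.531, -0.0]
ft_force: [-1.6, -0.8, 9.4]
grip_width: 0.132
[-0.0523  0.49   -0.0204] 1.87403312489573 [ 0.5807  0.0552 -0.7855  2.0519  0.0455  1.051   0.0767]
```

```bash
python3 -m handwheel '[[0,0,0,0,0,0.14,1],[0,0,0,0,0,0.28,1],[0,0,0,0,0,0.42,1],[0,0,0,0,0,0.56,1],[0,0,0,0,0,0.7,1],[0,0,0,0,0,0.7,1]]'; python3 - <<'E'
from plan import *
s=ctrl.get_state();print(s['torque'],psi(),s['joint_positions'])
E
```

```text
time: 21.08
position: [0.4488, 0.0618, 0.0718]
tool_rot: [2.616, 1.74, -0.002]
ft_force: [-3.5, -1.2, 9.3]
grip_width: 0.135
[-0.1308  0.7967 -0.0406] 1.1738294047484763 [ 0.5544  0.053  -0.7586  2.053   0.0425  1.0515 -0.6216]
```

```bash
python3 -m handwheel '[[-0.5,-0.6,0,0,0,0.13,1],[-0.5,-0.6,0,0,0,0.26,1],[-0.5,-0.6,0,0,0,0.39,1],[-0.5,-0.6,0,0,0,0.52,1],[-0.5,-0.6,0,0,0,0.64,1],[-0.5,-0.6,0,0,0,0.64,1],[-0.5,-0.6,0,0,0,0.64,1]]'; python3 - <<'E'
from plan import *
s=ctrl.get_state();print(s['torque'],psi(),2.275-psi(),s['joint_positions'])
E
```

```text
time: 21.95
position: [0.4483, 0.062, 0.0719]
tool_rot: [-3.03, -0.83, 0.001]
ft_force: [-3.1, 0.2, 9.2]
grip_width: 0.133
[0.053  0.8197 0.002 ] 0.5349831548337918 1.7400168451662081 [ 0.5332  0.0492 -0.7364  2.055   0.038   1.0508 -1.2573]
```

```bash
python3 -m handwheel '[[0,0,-2,0,0,0,1],[0,0,-4,0,0,0,1],[0,0,-6.5,0,0,0,1],[0,0,-6.5,0,0,0,1]]'; python3 - <<'E'
from plan import *
s=ctrl.get_state();print(s['torque'],psi(),s['position'])
E
python3 -m handwheel '[[0,0,0,0,0,-0.1,1],[0,0,0,0,0,-0.2,1],[0,0,0,0,0,-0.2,1]]';python3 - <<'E'
from plan import *
s=ctrl.get_state();print(s['torque'],psi(),s['position'])
E
```

```text
time: 22.45
position: [0.448, 0.0619, 0.0776]
tool_rot: [-3.03, -0.83, 0.001]
ft_force: [-1.4, 1.0, 2.1]
grip_width: 0.134
[ 0.2979  0.3437 -0.023 ] 0.534890909272361 [0.448  0.0619 0.0776]
time: 22.82
position: [0.4487, 0.0615, 0.0778]
tool_rot: [2.932, 1.127, 0.001]
ft_force: [1.0, -0.4, 2.2]
grip_width: 0.131
[ 0.0744 -0.0876 -0.0276] 0.7336838371841731 [0.4487 0.0615 0.0778]
```

```bash
python3 -m handwheel '[[0,0,-4,0,0,0,1],[0,0,-12,0,0,0,1],[0,0,-25,0,0,0,1],[0,0,-38,0,0,0,1],[0,0,-48,0,0,-0.15,1],[0,0,-48,0,0,-0.3,1],[0,0,-48,0,0,-0.45,1],[0,0,-48,0,0,-0.6,1],[0,0,-48,0,0,-0.75,1],[0,0,-48,0,0,-0.9,1],[0,0,-48,0,0,-0.9,1],[0,0,-48,0,0,-0.9,1]]'; python3 - <<'E'
from plan import *
s=ctrl.get_state();print(psi(),s['position'])
cv2.imwrite("pics/side14.png",ctrl.get_image("side")[:,:,::-1])
im=cv2.imread("pics/side14.png")[150:240,250:355]
cv2.imwrite("pics/s20.png",cv2.resize(im,None,fx=7,fy=6,interpolation=cv2.INTER_CUBIC))
t=np.linspace(0,1,8)[1:]
rows([(.4488+.0108*a,.0617+.131*a,.126,1.634+1.1*a) for a in t])
E
```

```text
time: 24.32
position: [0.4485, 0.0616, 0.1263]
tool_rot: [2.152, 2.288, 0.0]
ft_force: [-0.3, -0.5, -0.2]
grip_width: 0.137
1.6323208183442055 [0.4485 0.0616 0.1263]
[18.7  3.   0.1] [ 0.     0.    -0.158]
[37.2  5.7  0.1] [ 0.     0.    -0.316]
[55.8  8.4  0.1] [ 0.     0.    -0.473]
[74.4 11.1  0.1] [ 0.    0.   -0.63]
[93.  13.8  0.1] [ 0.     0.    -0.787]
[111.6  16.5   0.1] [ 0.     0.    -0.944]
[130.2  19.2   0.1] [ 0.     0.    -1.101]
```

View pics/s20.png

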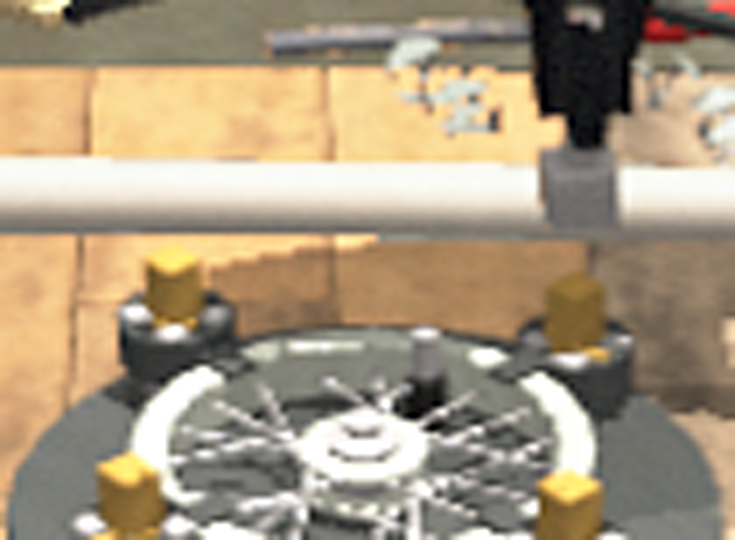

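```bash
python3 -m handwheel '[[18.7,3,0,0,0,-0.16,1],[37,5.7,0,0,0,-0.32,1],[56,8.4,0,0,0,-0.47,1],[74.4,11,0,0,0,-0.63,1],[93,13.8,0,0,0,-0.79,1],[112,16.5,0,0,0,-0.94,1],[130,19,0,0,0,-1.1,1],[130,19,0,0,0,-1.26,1],[130,19,0,0,0,-1.42,1],[130,19,0,0,0,-1.58,1],[130,19,0,0,0,-1.74,1],[130,19,0,0,0,-1.9,1]]';  python3 -m handwheel '[[0,0,0,0,0,-0.15,1],[0,0,0,0,0,-0.3,1],[0,0,0,0,0,-0.3,1],[0,0,0,0,0,-0.3,1]]'; python3 - <<'E'
from plan import *
s=ctrl.get_state();print(psi(),s['position'],s['joint_positions'])
cv2.imwrite("pics/side15.png",ctrl.get_image("side")[:,:,::-1])
im=cv2.imread("pics/side15.png")[180:260,300:360]
cv2.imwrite("pics/s21.png",cv2.resize(im,None,fx=10,fy=7,interpolation=cv2.INTER_CUBIC))
rows([(.4596,.1927,.126,3.846)])
for p in ([.4596,.191,.065],[.4596,.1927,.107]): print(proj("side",p))
E
```

```text
time: 25.88
position: [0.459, 0.1924, 0.1259]
tool_rot: [0.619, -3.08, 0.0]
ft_force: [0.3, 0.6, -2.0]
grip_width: 0.135
time: 26.38
position: [0.459, 0.1925, 0.1258]
tool_rot: [1.062, -2.956, 0.0]
ft_force: [-0.3, 0.1, -0.4]
grip_width: 0.133
-2.4516252291380027 [0.459  0.1925 0.1258] [ 0.4728  0.1319 -0.9723  1.8925  0.1179  1.1771  1.7199]
[-0.6 -0.2 -0.1] [-0.    -0.    -0.014]
[[329.7929 231.3635]]
[[330.3211 215.7   ]]
```

View pics/s21.png

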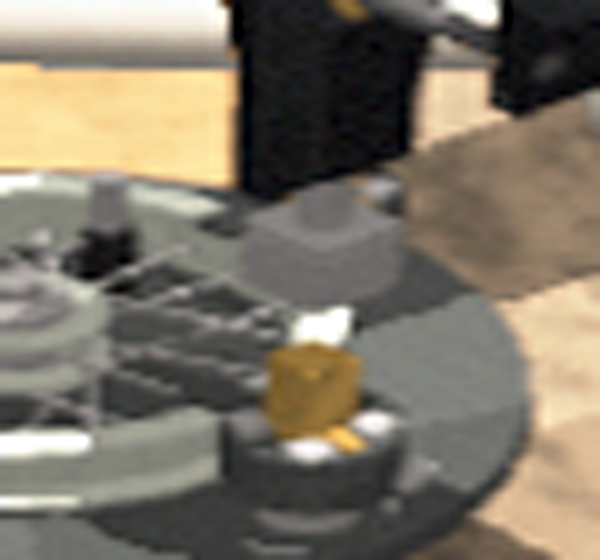

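```bash
python3 -m handwheel '[[-0.6,-0.2,6,0,0,0,1],[-0.6,-0.2,14,0,0,0,1],[-0.6,-0.2,18,0,0,0,1],[-0.6,-0.2,18,0,0,0,1]]'|grep -E "pos|ft";python3 -m handwheel '[[0,0,2,0,0,0,1],[0,0,3,0,0,0,1]]' |grep -E "pos|ft";python3 -m handwheel '[[0,0,2,0,0,0,1],[0,0,3,0,0,0,1]]' |grep -E "pos|ft";python3 -m handwheel '[[0,0,2,0,0,0,1],[0,0,2,0,0,0,1]]' |grep -E "pos|ft";python3 -m handwheel '[[0,0,2,0,0,0,1],[0,0,2,0,0,0,1]]' |grep -E "pos|ft"
```

```text
position: [0.4591, 0.1927, 0.1073]
ft_force: [-1.1, 0.1, -0.7]
position: [0.4597, 0.1928, 0.1048]
ft_force: [-0.2, 0.1, -0.8]
position: [0.4595, 0.1927, 0.1017]
ft_force: [0.2, 0.5, -1.3]
position: [0.4596, 0.1928, 0.0997]
ft_force: [0.2, -1.1, -0.8]
position: [0.4597, 0.1928, 0.0977]
ft_force: [0.4, 0.6, -1.1]
```

```bash
python3 -m handwheel '[[0,0,2,0,0,0,1],[0,0,2,0,0,0,1]]' |grep -E "pos|ft";python3 -m handwheel '[[0,0,2,0,0,0,1],[0,0,2,0,0,0,1]]' |grep -E "pos|ft"
```

```text
position: [0.4596, 0.1928, 0.0957]
ft_force: [0.2, 0.4, -2.1]
position: [0.4596, 0.1929, 0.0937]
ft_force: [0.1, 0.8, -1.4]
```

```bash
python3 -m handwheel '[[0,0,2,0,0,0,1],[0,0,2,0,0,0,1]]' |grep -E "pos|ft"
```

```text
position: [0.4596, 0.1928, 0.0917]
ft_force: [0.7, 0.3, -2.9]
```

```bash
python3 -m handwheel '[[0,0,2,0,0,0,1],[0,0,2,0,0,0,1]]' |grep -E "pos|ft";python3 -m handwheel '[[0,0,2,0,0,0,1],[0,0,2,0,0,0,1]]' |grep -E "pos|ft"
```

```text
position: [0.4596, 0.1928, 0.0897]
ft_force: [0.8, 1.2, -2.1]
position: [0.4596, 0.1928, 0.0877]
ft_force: [0.6, 0.8, -1.1]
```

```bash
python3 - <<'E'
from plan import *
cv2.imwrite("pics/side16.png",ctrl.get_image("side")[:,:,::-1])
im=cv2.imread("pics/side16.png")[180:260,300:360]
cv2.imwrite("pics/s22.png",cv2.resize(im,None,fx=10,fy=7,interpolation=cv2.INTER_CUBIC))
E
```

```text
(no output)
```

View pics/s22.png

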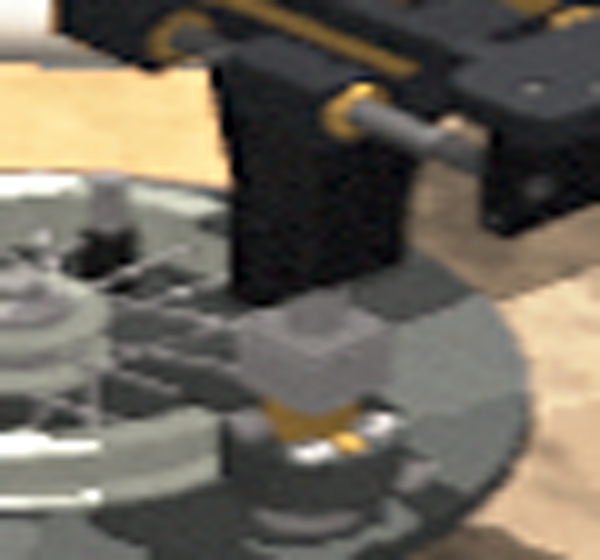

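```bash
python3 -m handwheel '[[0,0,2,0,0,0,1],[0,0,2,0,0,0,1]]' |grep -E "pos|ft";python3 -m handwheel '[[0,0,2,0,0,0,1],[0,0,2,0,0,0,1]]' |grep -E "pos|ft"
```

```text
position: [0.4596, 0.1928, 0.0857]
ft_force: [1.2, 1.0, -0.9]
position: [0.4597, 0.1929, 0.084]
ft_force: [0.4, 0.7, 2.3]
```

```bash
python3 -m handwheel '[[0,0,2,0,0,0,1],[0,0,2,0,0,0,1]]' |grep -E "pos|ft"
```

```text
position: [0.4598, 0.1929, 0.0821]
ft_force: [-0.3, -0.1, 3.8]
```

```bash
python3 -m handwheel '[[0,0,2,0,0,0,1],[0,0,2,0,0,0,1]]' |grep -E "pos|ft"
```

```text
position: [0.4598, 0.1929, 0.0802]
ft_force: [-1.6, 0.1, 6.1]
```

```bash
python3 -m handwheel '[[0,0,1.5,0,0,0,1],[0,0,2.5,0,0,0,1],[0,0,2.5,0,0,0,1]]'; python3 - <<'E'
from plan import *
s=ctrl.get_state();print(s['torque'],psi(),s['position'])
E
```

```text
time: 30.6
position: [0.4599, 0.1929, 0.078]
tool_rot: [-1.067, 2.954, -0.001]
ft_force: [-1.8, -0.8, 9.4]
grip_width: 0.135
[0.0274 0.2392 0.0044] -2.4483975300960505 [0.4599 0.1929 0.078 ]
```

```bash
python3 -m handwheel '[[0,0,0,0,0,0.14,1],[0,0,0,0,0,0.28,1],[0,0,0,0,0,0.42,1],[0,0,0,0,0,0.56,1],[0,0,0,0,0,0.7,1],[0,0,0,0,0,0.8,1],[0,0,0,0,0,0.8,1]]'; python3 - <<'E'
from plan import *
s=ctrl.get_state();print(s['torque'],psi()%6.2832,s['joint_positions'])
E
```

```text
time: 31.48
position: [0.4598, 0.1933, 0.0782]
tool_rot: [0.168, 3.136, 0.0]
ft_force: [-1.4, -0.4, 8.6]
grip_width: 0.134
[ 0.1666  0.2513 -0.028 ] 3.034316448171273 [ 0.3425  0.1798 -0.8512  1.9449  0.1533  1.0818  0.8905]
```

```bash
python3 -m handwheel '[[0,0,0.4,0,0,0.14,1],[0,0,0.4,0,0,0.28,1],[0,0,0.4,0,0,0.42,1],[0,0,0.4,0,0,0.56,1],[0,0,0.4,0,0,0.7,1],[0,0,0.4,0,0,0.84,1],[0,0,0.4,0,0,0.84,1]]'; python3 - <<'E'
from plan import *
s=ctrl.get_state();print(s['torque'],psi()%6.2832,s['joint_positions'])
E
```

```text
time: 32.35
position: [0.4599, 0.1932, 0.0779]
tool_rot: [1.433, 2.795, 0.001]
ft_force: [-1.4, -0.1, 9.4]
grip_width: 0.13
[-0.0014  0.1623 -0.0176] 2.193956686220459 [ 0.2577  0.1633 -0.7566  1.9474  0.1276  1.0775  0.0704]
```

Remaining turn: 2.194 − 0.534 = 1.66 rad.

```bash
python3 -m handwheel '[[0,0,0,0,0,0.14,1],[0,0,0,0,0,0.28,1],[0,0,0,0,0,0.42,1],[0,0,0,0,0,0.56,1],[0,0,0,0,0,0.7,1],[0,0,0,0,0,0.84,1],[0,0,0,0,0,0.84,1]]'; python3 - <<'E'
from plan import *
s=ctrl.get_state();print(s['torque'],psi()%6.2832,s['joint_positions'])
E
```

```text
time: 33.22
position: [0.4595, 0.1932, 0.0777]
tool_rot: [2.449, 1.968, -0.0]
ft_force: [-2.2, -0.5, 9.6]
grip_width: 0.134
[0.0077 0.5176 0.0423] 1.3540445119900972 [ 0.1827  0.1513 -0.6745  1.9498  0.1074  1.0757 -0.7541]
```

```bash
python3 -m handwheel '[[0,0,0,0,0,0.14,1],[0,0,0,0,0,0.28,1],[0,0,0,0,0,0.42,1],[0,0,0,0,0,0.56,1],[0,0,0,0,0,0.7,1],[0,0,0,0,0,0.82,1],[0,0,0,0,0,0.82,1],[0,0,0,0,0,0.82,1]]'; python3 - <<'E'
from plan import *
s=ctrl.get_state();print(s['torque'],psi()%6.2832,s['position'])
E
```

```text
time: 34.22
position: [0.4592, 0.1934, 0.0777]
tool_rot: [-3.029, -0.831, 0.001]
ft_force: [-2.9, 0.3, 8.6]
grip_width: 0.136
[ 0.1568  0.6862 -0.0267] 0.5352721215078904 [0.4592 0.1934 0.0777]
```

```bash
python3 -m handwheel '[[0,0,-2,0,0,0,1],[0,0,-4,0,0,0,1],[0,0,-6,0,0,0,1],[0,0,-6,0,0,0,1]]'; python3 -m handwheel '[[0,0,0,0,0,-0.08,1],[0,0,0,0,0,-0.17,1],[0,0,0,0,0,-0.17,1]]';python3 - <<'E'
from plan import *
s=ctrl.get_state();print(s['torque'],psi(),s['position'])
E
```

```text
time: 34.72
position: [0.459, 0.1933, 0.0828]
tool_rot: [-3.029, -0.83, 0.001]
ft_force: [-1.3, 1.7, 3.8]
grip_width: 0.138
time: 35.1
position: [0.4597, 0.1926, 0.0828]
tool_rot: [2.949, 1.083, -0.0]
ft_force: [-0.6, 1.0, 3.2]
grip_width: 0.131
[ 0.1698  0.0425 -0.0225] 0.703728819784855 [0.4597 0.1926 0.0828]
```

```bash
python3 -m handwheel '[[0,0,-4,0,0,0,1],[0,0,-12,0,0,0,1],[0,0,-25,0,0,0,1],[0,0,-38,0,0,0,1],[0,0,-52,0,0,-0.15,1],[0,0,-57,0,0,-0.3,1],[0,0,-57,0,0,-0.45,1],[0,0,-57,0,0,-0.6,1],[0,0,-57,0,0,-0.75,1],[0,0,-57,0,0,-0.9,1],[0,0,-57,0,0,-0.9,1],[0,0,-57,0,0,-0.9,1]]'; python3 - <<'E'
from plan import *
s=ctrl.get_state();print(psi(),s['position'])
cv2.imwrite("pics/side17.png",ctrl.get_image("side")[:,:,::-1])
im=cv2.imread("pics/side17.png")[170:270,250:360]
cv2.imwrite("pics/s23.png",cv2.resize(im,None,fx=7,fy=6,interpolation=cv2.INTER_CUBIC))
t=np.linspace(0,1,10)[1:]
p0=psi();x,y,z=s['position']
rows([(x+(.437-x)*a,y+(.379-y)*a,.14,p0+(2.987-p0)*a) for a in t])
E
```

```text
time: 36.6
position: [0.4597, 0.1928, 0.1403]
tool_rot: [2.186, 2.256, 0.0]
ft_force: [0.0, -0.5, -0.8]
grip_width: 0.136
1.602226742646307 [0.4597 0.1928 0.1403]
[20.8 -1.8  0.2] [ 0.     0.    -0.154]
[41.5 -3.7  0.2] [ 0.     0.    -0.308]
[62.3 -5.5  0.2] [ 0.     0.    -0.461]
[83.1 -7.4  0.2] [ 0.     0.    -0.615]
[103.8  -9.3   0.2] [ 0.     0.    -0.769]
[124.6 -11.1   0.2] [ 0.     0.    -0.923]
[145.4 -13.    0.2] [ 0.     0.    -1.077]
[166.1 -14.8   0.2] [ 0.     0.    -1.231]
[186.9 -16.7   0.2] [ 0.     0.    -1.384]
```

View pics/s23.png

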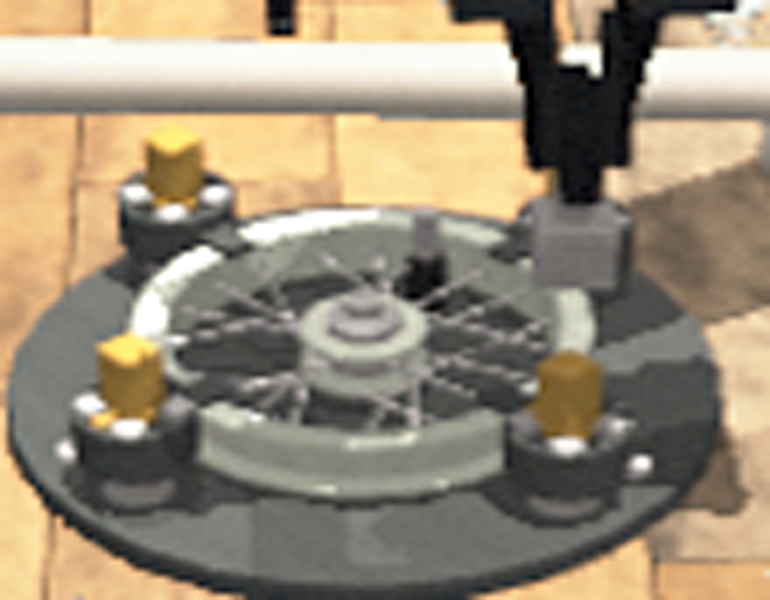

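```bash
python3 -m handwheel '[[20.8,-2,0,0,0,-0.15,1],[41.5,-3.7,0,0,0,-0.3,1],[62,-5.5,0,0,0,-0.46,1],[83,-7.4,0,0,0,-0.61,1],[104,-9.3,0,0,0,-0.77,1],[125,-11,0,0,0,-0.92,1],[145,-13,0,0,0,-1.08,1],[166,-15,0,0,0,-1.23,1],[187,-16.7,0,0,0,-1.385,1],[187,-16.7,0,0,0,-1.385,1],[187,-16.7,0,0,0,-1.385,1]]'; python3 - <<'E'
from plan import *
s=ctrl.get_state();print(psi(),s['position'])
cv2.imwrite("pics/side18.png",ctrl.get_image("side")[:,:,::-1])
crop("pics/side18.png","pics/s24.png",290,220,130,130,5)
rows([(.437,.379,.04,2.987)])
E
```

```text
time: 38.02
position: [0.4369, 0.3781, 0.1397]
tool_rot: [-0.244, -3.132, 0.002]
ft_force: [-0.8, -0.4, -0.8]
grip_width: 0.134
2.9862543376079196 [0.4369 0.3781 0.1397]
[ 0.2  1.2 99.7] [-0.001  0.    -0.001]
```

View pics/s24.png

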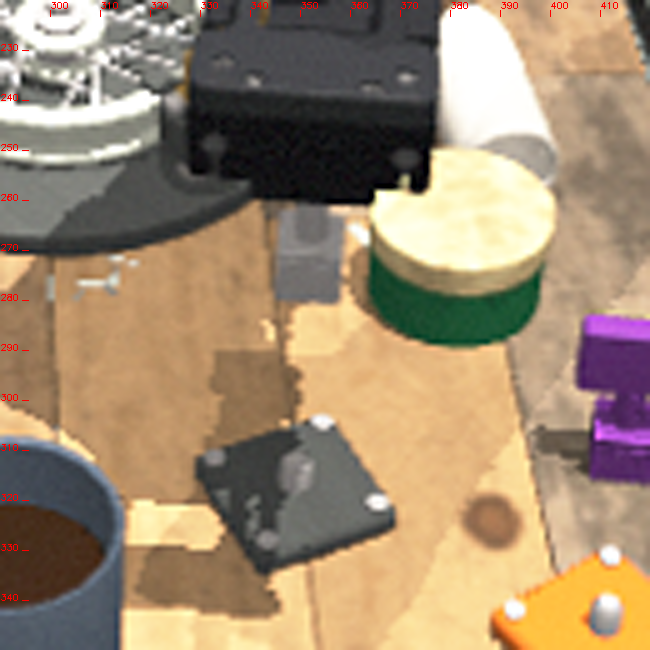

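```bash
python3 -m handwheel '[[0.2,0.5,20,0,0,0,1],[0.2,0.5,42,0,0,0,1],[0.2,0.5,60,0,0,0,1],[0.2,0.5,70,0,0,0,1],[0.2,0.5,70,0,0,0,1],[0.2,0.5,70,0,0,0,1]]'; python3 - <<'E'
from plan import *
rows([(.437,.379,.04,2.987)])
E
```

```text
time: 38.83
position: [0.4368, 0.3801, 0.0705]
tool_rot: [0.238, 3.132, 0.001]
ft_force: [-0.6, -0.3, -0.3]
grip_width: 0.136
[-0.4 -1.1 30.5] [0.001 0.001 0.003]
```

```bash
python3 -m handwheel '[[-0.4,-1.1,6,0,0,0,1],[-0.4,-1.1,12,0,0,0,1],[-0.4,-1.1,12,0,0,0,1],[-0.4,-1.1,12,0,0,0,1]]' |grep -E "pos|ft"; python3 -m handwheel '[[0,0,2,0,0,0,1],[0,0,4,0,0,0,1],[0,0,4,0,0,0,1]]'|grep -E "pos|ft";  python3 -m handwheel '[[0,0,2,0,0,0,1],[0,0,4,0,0,0,1],[0,0,4,0,0,0,1]]'|grep -E "pos|ft"
```

```text
position: [0.4366, 0.3786, 0.0579]
ft_force: [-0.0, -0.3, -1.4]
position: [0.4365, 0.3783, 0.0537]
ft_force: [0.4, -0.2, -1.0]
position: [0.4366, 0.3786, 0.0498]
ft_force: [0.4, 0.4, -1.0]
```

```bash
python3 -m handwheel '[[0,0,3,0,0,0,1],[0,0,6,0,0,0,1],[0,0,6,0,0,0,1]]'|grep -E "pos|ft";  python3 -m handwheel '[[0,0,2,0,0,0,1],[0,0,3,0,0,0,1],[0,0,3,0,0,0,1]]'|grep -E "pos|ft"
```

```text
position: [0.4365, 0.3789, 0.0437]
ft_force: [0.8, 1.5, -3.1]
position: [0.4367, 0.3788, 0.0409]
ft_force: [-0.2, 3.0, -0.9]
```

```bash
python3 -m handwheel '[[0,0,0.8,0,0,0,1],[0,0,0.8,0,0,0,1]]'|grep -E "pos|ft"
```

```text
position: [0.4367, 0.3789, 0.0402]
ft_force: [1.4, 3.8, -1.3]
```

```bash
python3 -m handwheel '[[0,0.8,0,0,0,0,1],[0,0.8,0.6,0,0,0,1],[0,0.8,0.6,0,0,0,1]]'|grep -E "pos|ft"; python3 - <<'E'
from plan import *
cv2.imwrite("pics/side19.png",ctrl.get_image("side")[:,:,::-1])
crop("pics/side19.png","pics/s25.png",290,220,130,130,5)
E
```

```text
position: [0.4368, 0.379, 0.0397]
ft_force: [-0.4, 1.2, 3.6]
```

View pics/s25.png

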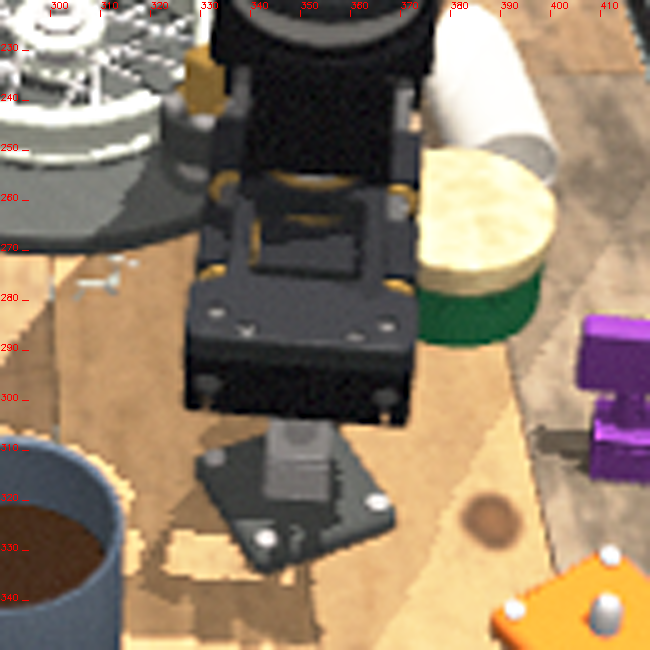

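```bash
python3 -m handwheel '[[0,0,0,0,0,0,0.5],[0,0,0,0,0,0,0.2],[0,0,0,0,0,0,0],[0,0,0,0,0,0,0],[0,0,0,0,0,0,0],[0,0,0,0,0,0,0]]' 10; python3 -m handwheel '[[0,0,-8,0,0,0,0],[0,0,-20,0,0,0,0],[0,0,-40,0,0,0,0],[0,0,-70,0,0,0,0],[0,0,-110,0,0,0,0],[0,0,-150,0,0,0,0],[0,0,-180,0,0,0,0],[0,0,-180,0,0,0,0]]'; python3 - <<'E'
from plan import *
cv2.imwrite("pics/side20.png",ctrl.get_image("side")[:,:,::-1])
crop("pics/side20.png","pics/s26.png",290,230,130,110,5)
E
```

```text
time: 42.25
position: [0.4368, 0.3793, 0.0395]
tool_rot: [0.238, 3.133, -0.0]
ft_force: [-0.6, 0.2, 0.3]
grip_width: 0.497
time: 43.25
position: [0.4377, 0.3809, 0.2236]
tool_rot: [0.237, 3.128, 0.006]
ft_force: [-0.5, 1.0, 0.1]
grip_width: 0.498
```

View pics/s26.png

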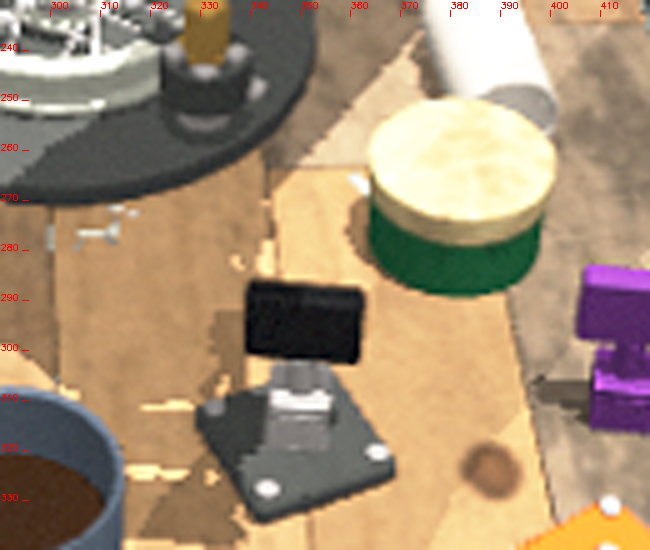

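```bash
python3 - <<'E'
from plan import *
cv2.imwrite("pics/top20.png",ctrl.get_image("top")[:,:,::-1])
a=cv2.imread("pics/top20.png")[182:282,312:422];b=cv2.imread("pics/side20.png")[180:280,240:350]
cv2.imwrite("pics/f.png",np.hstack([cv2.resize(a,(400,400),interpolation=cv2.INTER_CUBIC),cv2.resize(b,(400,400),interpolation=cv2.INTER_CUBIC)]))
E
```

```text
(no output)
```

View pics/f.png

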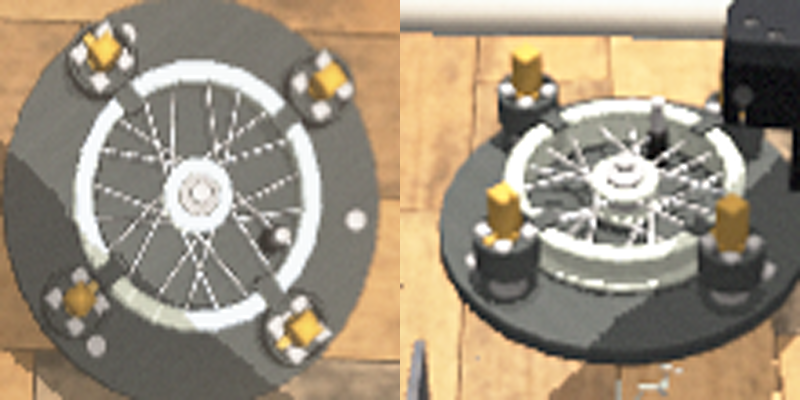

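```bash
python3 - <<'E'
from bench import ctrl
print(ctrl.close_job())
E
```

```text
the job is handed in; nothing more can be done
None
```

The job is done and handed in at about 43 s of the 72 s. No verdict was reported.

**What I did:** I took the key from its dark stand. I turned nipple 1 (the first clockwise from the valve) one quarter turn clockwise and nipple 2 two quarter turns. Then I stood the key back over the post, let go and moved the arm clear. Pressing while turning was about 10–11 N.

**Last checks:**
- **Nipple 1:** its lug is one quarter turn clockwise of where it started, seen in both cameras.
- **Nipple 2:** its lug is no longer on the outer side, which fits a half turn, but it is mostly hidden in the pictures. The key was turned 3.30 rad from its seated position, about 3.31 in the fixture's frame. That puts the nipple at about π once the 0.2 rad of play is taken off.
- **Springing up:** after each turn the key still met spring load near the first contact height, so both nipples came up into their notches.
- **Nipples 3 and 4:** I did not touch them. Nipple 3's lug is still outward, and nipple 4 looks as it did at the start.
- **Key:** it stands upright on the plate over its post.
- **Bystanders:** those in the last pictures look unmoved.

**What disagreed or failed:**
- **Tool height:** the reported height was about 34 mm below where the fingers really were, so my first grasp closed on nothing. I found the offset by touching the top of the key with about 21 N, then worked relative to that.
- **Cameras:** the side camera placed things about 6 mm further toward +y than the top camera did.
- **First seating on nipple 1:** the socket rim caught the nipple head at about 9 N, and I moved it about 2 mm sideways before it seated.

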